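# Unload a sample tumbler one capsule at a time

### The job

Unload the lab's sample tumbler: squeeze the button in the lever's grip and swing the lever fully down to open the shutter, then slowly turn the drum by its spokes, its top towards the chute, so that the steel capsules drop out one at a time, and lay each capsule down in its own groove of the white rack before the next one drops. When every capsule is in the rack, squeeze the button again and swing the lever fully back up so that the shutter is closed. Leave the beaker, the bottle and the brush where they are.

Things in the scene. Friction and masses are not known exactly. Their poses are not given: they have to be found in the camera images.
- unit: The fixed tumbler unit; origin under the centre of its drum, z up. The axes of all points but lever_grip are parallel to its axes: x along the drum's level axle, away from the robot; y level, to the side with chute and catch tray. Grey and clear drum casing: radius 113 mm, x = -62 to 62 mm, axle 180 mm up. Base plate 200 x 490 x 12 mm.
- axle (a point): Centre of the spoked star wheel on the robot's end of the axle, 180 mm above the table. Eight round steel spokes, 14 mm thick, 45 degrees apart, lie in this point's y-z plane and reach 135 mm out. The drum casing begins 63 mm behind this plane (+x). Nothing else is above or in front of the wheel.
- drum (a joint): Turn of drum and wheel (rad), endless. Growing carries the wheel's top to +y, the working direction. Spoke k stands at 22.5 + 45 k deg minus this value, from +y towards +z (90 deg = up). Starts at 0 to 0.05. At each multiple of 45 deg (0.785 rad; up to 0.05 past it) the pocket at the opening has emptied and the next is still held. Friction holds it; about 5 N on a spoke turns it, and it does not coast.
- outlet (a point): Middle of the opening in the drum casing, on its +y side. Eight pockets between eight vanes hold one capsule each at most. The pocket here starts empty; capsules lie in some of the four pockets that come next, so four steps of 45 deg bring all out. A capsule rolls out late in a step, when the vane under it is 20 to 40 deg below level.
- catch (a point): Centre of the catch tray's floor, 30 mm above the table. Capsules roll down a 45 deg chute and lie here along x, within 15 mm in y, centre 18 mm over the floor. Floor y = -27 to 27 mm, then a 30 mm lip; side walls at x = +-56 mm, tops 80 mm above the table. A 40 mm wide slot (x = -20 to 20) through chute, floor and lip lets fingers straddle the capsule's middle; base plate 12 mm high below.
- lever (a joint): Shutter lever (rad): 0 is up (pointing to the robot, 55 deg above level, shutter shut), 0.87 is fully down (5 deg above level, shutter open). A pawl blocks it near 0.04, and on the way back near 0.67, unless the grip button is held in. Stays where it is left; takes about 5 N at the grip.
- lever_pivot (a point): Pivot of the lever, 80 mm above the table, on the unit's -y side. The lever swings in this point's x-z plane, pointing to -x and up from it.
- lever_grip (a point): Centre of the lever's black grip, 158 mm from the pivot. Grip 85 mm long, 24 mm thick, 24 mm wide along the unit's y. The grey button bar, 60 mm long, stands 9 mm proud of the grip's -y side (33 mm in all). Pinching the grip across its width squeezes the button in. 65 mm of free space lies between the grip and the wheel's spokes.
- button (a joint): Travel of the grip button (m): 0 released, 0.008 fully in; the pawl is free above 0.006. Spring of 4 N at rest, 9 N fully in.
- rack: Loose white plastic rack, 108 mm (x) by 256 mm (y), 40 mm high, 0.9 kg, origin under its centre. Four grooves along x at y = -90, -30, 30, 90 mm, 50 mm wide between 10 mm dividers, floor 20 mm up, dividers 20 mm higher, carried by the end strips only (|x| = 27 to 53 mm); between these it is just 6 mm high, room for fingers. A capsule in a groove has its centre 38 mm up.
- beaker: Glass beaker, 72 mm wide, 90 mm high, origin under its centre. Bystander.
- bottle: Amber bottle, 68 mm wide, 150 mm high, origin under its centre. Bystander.
- brush: Brush lying on the bench. Bystander.
- capsule0: Steel sample capsule, 100 mm long along its own x, origin at its centre: a round body 30 mm across, 60 mm long, between two hexagonal end caps, 20 mm long and 36 mm across flats. About 0.13 kg. Starts in the first pocket to come to the opening. Two to four of the four capsules are present.
- capsule1: Another capsule, the same as capsule0; it lies in the pocket that comes just after that of capsule0.
- capsule2: Another capsule, the same as capsule0; it lies in the pocket that comes just after that of capsule1.
- capsule3: Another capsule, the same as capsule0; it lies in the pocket that comes just after that of capsule2.

How it is judged:
By the outcome, as a careful person would: the job done as asked, in the order asked, and still so for the second after the job is handed in, with the robot touching nothing.
Of capsule0, capsule1, capsule2, capsule3 only 2 to 4 are there at a start; the rules pass over those that are not, and their reading is None.
At some moment in a run one of rack may be knocked a few centimetres aside while the robot is not near it.
Once in a run the grip may slacken for a moment while it holds something.
It also fails if it takes over 210 s, if anything falls off the work surface, if the arm or the gripper's body presses on something with over 40 N, if the wrist force passes 120 N, or if a joint passes its speed limit or range.

### The arm

A 6-joint arm with a two-finger parallel gripper is mounted at the origin on the work surface. World frame = base frame: x ahead of the robot, y to its left, z up, the work surface at z = 0. Lengths are in m, angles in degrees, forces in N, time in s.
With the tool pointing down it reaches from about 0.4 to 0.825 m from the base axis. Payload 7 kg.
Tool frame: the origin (TCP) lies on the front face of the gripper's body, between the roots of the fingers; the fingertips stand 66 mm ahead of it and the grasp point (between the pads) lies 47 mm ahead of it; z points along the fingers, y is the line along which they close (so a half turn about z gives the same grasp; the last joint's range is limited). The gripper opens to 88 mm and grips with 3 to 60 N. Pads are 19 mm wide; open, the fingers measure 130 mm over their backs; the gripper's body (78 mm by 193 mm) begins 47 mm behind the grasp point.
Start: joints at [-60.728, 20.546, 0.682, 0, -70.136, -16.507], TCP at [0.149, -0.658, 0.292] pointing down, gripper open.
Joint ranges: [-176.03, 176.03], [-82.01, 121.73], [-58.28, 71.71], [-173.87, 95.51], [-174.79, -0.11], [-173.66, 173.66]. Speed limits (degrees/s): [136.94, 136.94, 172.46, 180, 180, 180].

### API

Orientations are given as [roll, pitch, yaw] about the fixed x, y, z axes, in that order (R = Rz(yaw) Ry(pitch) Rx(roll)).
In Python, from plant import ctrl gives the robot as it stands.
- The arm moves only by the tool send_rows, never from a script. Its argument "deltas" is a list of rows, each a list of 2 entries, a list of its own where there are three numbers: the shift along the tool's x, y, z each as a share of 800 mm, from -1 to 1, then the turn about the tool's z as a share of 90 degrees, from -1 to 1. A call has exactly 5 rows; each row is the pose to reach, as a shift and turn from the pose commanded when the call began, along the tool's axes at that moment; what a row does not reach only later rows make up. A row lasts 1/12 s, in which the tool goes at most 41.7 mm and 7.16 degrees, less where a joint would pass 70% of its speed; a pose out of reach is approached as far as the arm can. A call with a number of a shift or a turn outside -1 to 1 is refused whole. A call with a gripper value outside its range is refused whole. "gripper" is the opening, from 0 (shut) to 1 (fully open), set as the call begins (left out, the last holds). The fingers move at their own pace and stop on an object; the grip force is fixed at half the most. Time passes only in rows, so rows that repeat a pose let the fingers close, or fill a call up. It gives the time, the measured TCP pose, the force, the opening and the grip force at its end, in the units of the state.
- ctrl.get_obs(): the state, without advancing time (a new reading comes with each control period).
- ctrl.snapshot(name): name is "scene" or "top"; returns a dict with "color" (400x640x3 uint8, red, green, blue), "vertical_fov" (degrees; the focal length in pixels is half the picture's height over the tangent of half this angle, whatever the lens; pixels are square), "cx", "cy" (the principal point, pixels), "rvec" (rotation vector, rad) and "tvec" (3), from world to camera coordinates, as OpenCV has them. Camera axes: x right, y down, z forward; pixel columns grow to the right and rows downward; lengths in m; the calibration is good to about 2 mm. A picture is of the moment at which its call begins. There is no depth.
- ctrl.close_job(): hands the job in; it is judged then, once.
Trained networks look in a picture, given as the dict that the camera call returned (one of the last four; its "shot" number tells which), for a name from the list of things; names that differ only in an ending like _2 or _b are one class to them, and where a whole thing is asked for, a point or a joint stands for the part that bears it (a point fixed in the world has none). Each returns a list of dicts, best first, with "conf" (0 to 1); they miss things now and then, are a little off and sometimes report something else, mostly with a low value. They report only what shows in the picture. A call takes as long as a camera call.
- ctrl.boxes_of(picture, thing): "xy" ([column, row] as shares, 0 to 1, of the picture: columns of its width, rows of its height, amid what is visible of it).
- ctrl.cut_out(picture, thing): "pixels" (400x640 bool, what is visible of it) and "xy" ([column, row] as shares, 0 to 1, of the picture: columns of its width, rows of its height, amid what is visible of it).
The state is a dict: "clock": time; "joint_pos": joint angles; "qvel": joint speeds; "tau": joint torques, N m; "tool_pos": TCP position; "orientation": TCP orientation; "force": force on the tool from outside, world axes, zero at the start; "moment": the same for the moment, N m; "opening": finger opening in m; "gripper_force": force on a finger pad.
Only numpy, scipy, OpenCV 4.12 (cv2) and the standard library are available. Lean on these libraries where they do the work, as an engineer would, in place of code of your own. Each camera call takes 0.05 s, during which the arm holds its last target. There are 200 camera calls.

## Working session

There is one attempt and no reset: what is moved stays moved. The work goes in short steps, Python scripts to look and compute and a tool call to move; the robot and the scene stay as the last step left them, time stands still between calls to the robot, and variables do not carry over. Pictures are saved under pics/ and viewed, at most 14 in all, crops included, and the job is handed in when it is done.

Besides the shell and the picture viewer there is one more tool, called after ">>>" as name(argument=value, ...), one argument or row to a line, values as JSON. send_rows: Moves the arm, as the interface text tells. Shift numbers are shares of 800 mm and turn numbers shares of 90 degrees, none past 1 either way. Its arguments: {"type":"object","properties":{"deltas":{"type":"array","items":{"type":"array"}},"gripper":{"type":"number"}},"required":["deltas"]}

```bash
ls; mkdir -p pics; cat > h.py <<'E'
import numpy as np, cv2, pickle
from plant import ctrl
from scipy.spatial.transform import Rotation as R
def snap(n,fn=None):
    p=ctrl.snapshot(n)
    if fn: cv2.imwrite('pics/'+fn,cv2.cvtColor(p['color'],cv2.COLOR_RGB2BGR))
    return p
def cam(p):
    f=200/np.tan(np.radians(p['vertical_fov'])/2)
    K=np.array([[f,0,p['cx']],[0,f,p['cy']],[0,0,1]]); return K,cv2.Rodrigues(np.array(p['rvec'],float))[0],np.array(p['tvec'],float).reshape(3)
def ray(p,uv):
    K,Rm,t=cam(p); d=Rm.T@np.linalg.solve(K,[uv[0],uv[1],1.]); return -Rm.T@t,d
def atz(p,uv,z):
    c,d=ray(p,uv); return c+d*(z-c[2])/d[2]
def proj(p,X):
    K,Rm,t=cam(p); x=(np.atleast_2d(X)@Rm.T+t)@K.T; return x[:,:2]/x[:,2:]
def st():
    o=ctrl.get_obs(); print({k:np.round(o[k],3).tolist() for k in ['clock','tool_pos','orientation','force','opening','gripper_force','joint_pos']}); return o
E
python3 - <<'E'
from h import *
st()
for n in ['scene','top']:
    p=snap(n,n+'0.png'); K,Rm,t=cam(p); print(n,K[0,0],-Rm.T@t, p.get('shot'))
    for th in ['unit','axle','outlet','catch','lever_pivot','lever_grip','rack','beaker','bottle','brush','capsule0']:
        r=ctrl.boxes_of(p,th)
        print(th,[(round(a['conf'],2),np.round(np.array(a['xy'])*[640,400],1).tolist()) for a in r[:2]])
E
```

```text
pics
{'clock': 0.0, 'tool_pos': [0.149, -0.658, 0.291], 'orientation': [179.906, -0.008, -167.245], 'force': [-0.604, 0.366, -1.15], 'opening': 0.087, 'gripper_force': 0.0, 'joint_pos': [-60.728, 20.591, 0.634, -0.02, -70.136, -16.51]}
scene 372.83769866778084 [ 1.1744173  -0.29611299  0.77809749] 1
unit [(0.8, [284.0, 230.5])]
axle [(0.93, [282.2, 232.7])]
outlet [(0.61, [285.3, 234.0])]
catch [(0.93, [285.0, 234.3]), (0.62, [197.6, 217.5])]
lever_pivot [(0.78, [284.6, 231.7])]
lever_grip [(0.77, [200.6, 218.6])]
rack [(0.65, [408.1, 185.4]), (0.15, [283.8, 232.5])]
beaker [(0.78, [374.5, 149.1])]
bottle [(0.75, [404.0, 277.2])]
brush [(0.71, [281.0, 323.3])]
capsule0 []
top 363.25866474214945 [ 0.49513347 -0.00265183  1.0687324 ] 2
unit [(0.8, [366.0, 191.2])]
axle [(0.65, [365.6, 192.7])]
outlet [(0.76, [365.0, 194.4])]
catch [(0.63, [363.4, 190.6])]
lever_pivot [(0.6, [363.0, 193.5])]
lever_grip [(0.96, [452.8, 187.0])]
rack [(0.95, [217.7, 226.3])]
beaker [(0.59, [224.7, 285.2])]
bottle [(0.7, [292.2, 119.0])]
brush [(0.89, [388.2, 123.2]), (0.58, [362.8, 190.7])]
capsule0 [(0.72, [363.8, 193.3])]
```

View pics/scene0.png

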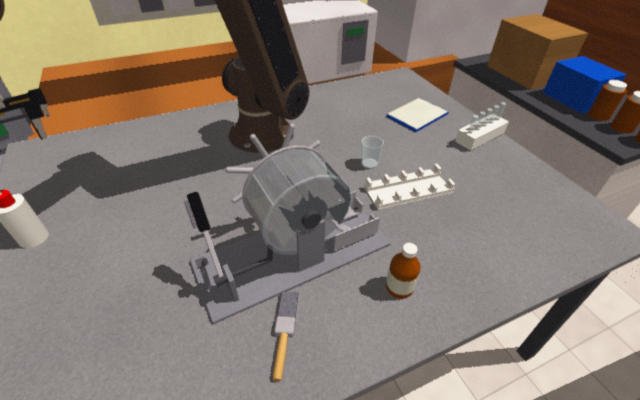

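View pics/top0.png

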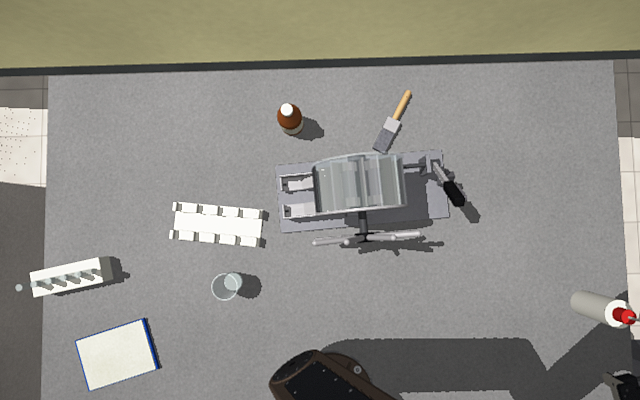

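The scene view shows the unit at about (285,230), with the lever to its left at (200,215) and the rack at (408,188). In the top view the base plate corners are near (276,165), (443,150), (450,217) and (281,233), and the rack is at (217,226). Next I'll fit the poses.

```bash
cat >> h.py <<'E'
from scipy.optimize import least_squares
def pose(x,y,a):
    c,s=np.cos(a),np.sin(a)
    return lambda P:np.atleast_2d(P)@np.array([[c,s,0],[-s,c,0],[0,0,1]])+[x,y,0]
def rackfit(p):
    "rack pose from mask: min area rect of the mask at about mid height, fit by silhouette"
    r=ctrl.cut_out(p,'rack')[0]; m=r['pixels'].astype(np.uint8)
    n,l,s,_=cv2.connectedComponentsWithStats(m); m=(l==1+np.argmax(s[1:,4])).astype(np.uint8)
    c=max(cv2.findContours(m,cv2.RETR_EXTERNAL,cv2.CHAIN_APPROX_NONE)[0],key=len)[:,0].astype(float)
    hull=cv2.convexHull(c.astype(np.float32))[:,0]
    W=np.array([[sx*.054,sy*.128,z] for sx in(-1,1) for sy in(-1,1) for z in(0,.04)])
    x0=atz(p,c.mean(0),.02)
    def f(v):
        h=cv2.convexHull(proj(p,pose(*v)(W)).astype(np.float32))
        return [cv2.pointPolygonTest(h,(float(a),float(b)),True) for a,b in hull]
    best=min((least_squares(f,[x0[0],x0[1],a],diff_step=1e-3,x_scale=[.01,.01,.05],loss='soft_l1') for a in(-.1,.1,.3)),key=lambda r:r.cost)
    return best.x,best.cost,r['conf']
E
python3 - <<'E'
from h import *
o=[]
for n in ['scene','top']:
    p=snap(n); print(p.keys()); v,c,cf=rackfit(p); print('rack',v.round(4),c,cf)
    if n=='top':
        U=np.array([[.1,.245,.012],[.1,-.245,.012],[-.1,-.245,.012],[-.1,.245,.012]])
        px=np.array([[276,165],[443,150],[450,217],[281,233]])
        r=least_squares(lambda v:(proj(p,pose(*v)(U))-px).ravel(),[.5,0,.1]); print(r.x,r.fun.round(1))
        g=ctrl.boxes_of(p,'lever_grip')[0]['xy']; print('grip',atz(p,np.array(g)*[640,400],.08+.158*np.sin(np.radians(55))))
        u=r.x
    o.append(p)
for p,n in zip(o,'st'):
    im=cv2.cvtColor(p['color'],cv2.COLOR_RGB2BGR); S=3; im=cv2.resize(im,None,fx=S,fy=S,interpolation=cv2.INTER_CUBIC)
    def L(X,c,cl=True): cv2.polylines(im,[((proj(p,X)+.5)*S).astype(int)],cl,c,1)
    P=pose(*u); L(P(U),(0,0,255))
    th=np.linspace(0,6.28,40)
    for x in(-.062,.062): L(P(np.c_[x+0*th,.113*np.cos(th),.18+.113*np.sin(th)]),(0,255,0))
    L(P(np.c_[-.125+0*th,.135*np.cos(th),.18+.135*np.sin(th)]),(255,0,0))
    W=lambda z:pose(*v)(np.array([[.054,.128,z],[.054,-.128,z],[-.054,-.128,z],[-.054,.128,z]])); L(W(.04),(255,255,0)); L(W(0),(255,0,255))
    k=(proj(p,P([0,0,.1]))[0]*S).astype(int)-[500 if n=='s' else 500,300 if n=='s' else 300]
    k=np.maximum(k,0); cv2.imwrite(f'pics/o{n}.png',im[k[1]:k[1]+600,k[0]+100:k[0]+900])
E
```

```text
dict_keys(['color', 'vertical_fov', 'cx', 'cy', 'rvec', 'tvec', 'shot'])
rack [ 0.4942  0.323  -0.0427] 11.067960435174937 0.82
dict_keys(['color', 'vertical_fov', 'cx', 'cy', 'rvec', 'tvec', 'shot'])
rack [ 0.495   0.3263 -0.1101] 4.4782972875159075 0.85
[ 0.58031729 -0.09995737  0.07201897] [-0.4 -0.1 -0.2 -0.6  0.3  0.8  0.3 -0.1]
grip [ 0.57168342 -0.28908618  0.20942602]
```

View pics/ot.png

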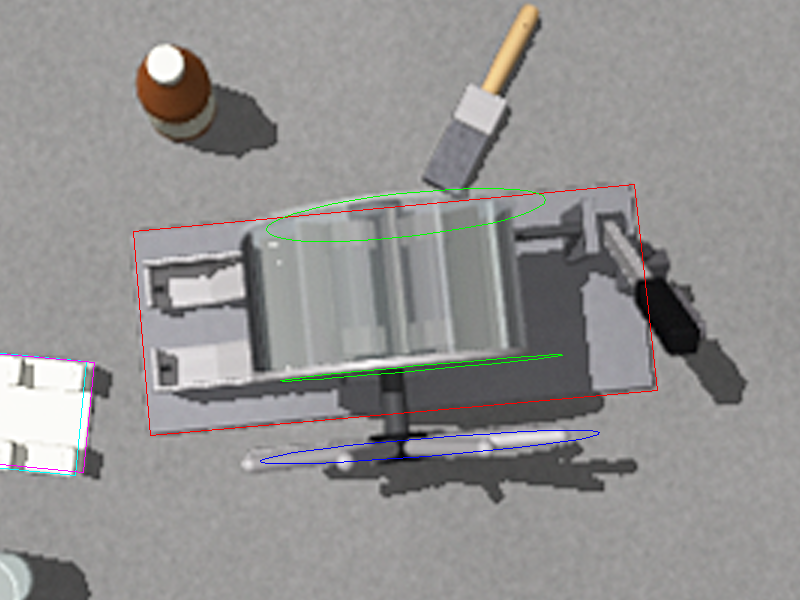

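View pics/os.png

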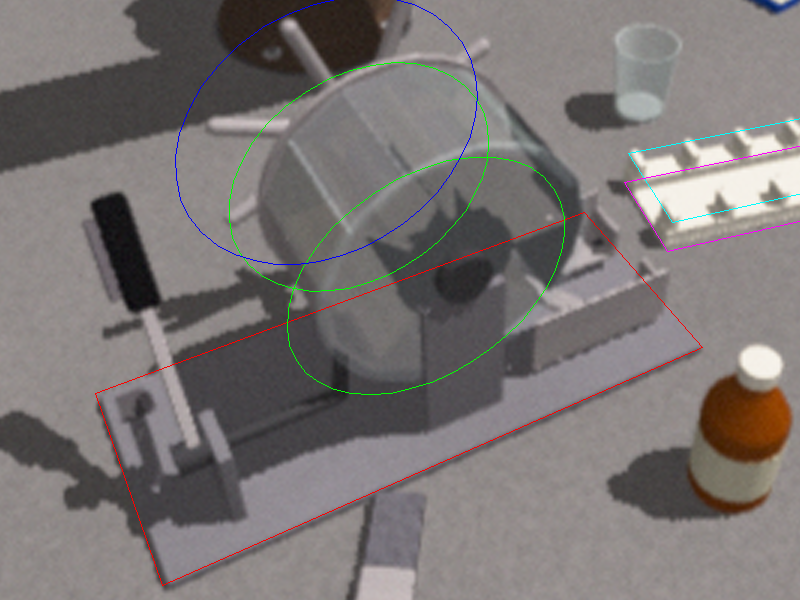

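The plate fits in both views. The drum's hub sits about 25 mm to +y of the plate centre, at crop pixel (403,440), the grip is at (668,315) and the tray wall's outer corner is at (145,262). I'll triangulate these.

```bash
cat >> h.py <<'E'
def tri(ps,uvs):
    A=[];b=[]
    for p,uv in zip(ps,uvs):
        c,d=ray(p,uv); d/=np.linalg.norm(d); M=np.eye(3)-np.outer(d,d); A.append(M); b.append(M@c)
    return np.linalg.lstsq(np.vstack(A),np.hstack(b),rcond=None)[0]
E
python3 - <<'E'
from h import *
u=[.5803,-.09996,.0720]
P=pose(*u); s,t=snap('scene'),snap('top')
def org(p): return np.maximum((proj(p,P([0,0,.1]))[0]*3).astype(int)-[500,300],0)+[100,0]
os,ot=org(s),org(t)
f=lambda p,o,c:(np.array(c)+o)/3-.5
inv=lambda X:(np.array([[np.cos(u[2]),np.sin(u[2]),0],[-np.sin(u[2]),np.cos(u[2]),0],[0,0,1]])@(X-[u[0],u[1],0])).round(4)
for n,a,b in [('grip',(125,252),(668,315)),('tray+x corner',(667,268),(145,262))]:
    X=tri([s,t],[f(s,os,a),f(t,ot,b)]); print(n,X.round(4),'unit',inv(X))
for n,c,z in [('hub',(403,440),.19),('tray -x corner',(152,348),.08),('tray +x',(145,262),.08),('pivotish',(610,225),.09),('casingL',(258,300),.21),('casingR',(522,280),.21),('spokeL',(245,463),.232),('gripctr',(668,315),.21)]:
    print(n,inv(atz(t,f(t,ot,c),z)))
print('scene +x corner',inv(atz(s,f(s,os,(667,268)),.08)),'boss',inv(atz(s,f(s,os,(465,275)),.18)), 'wallinner',inv(atz(s,f(s,os,(535,345)),.08)))
g=ctrl.boxes_of(s,'lever_grip')[0]['xy'],ctrl.boxes_of(t,'lever_grip')[0]['xy']
X=tri([s,t],[np.array(q)*[640,400] for q in g]);print('grip det',X,inv(X))
E
```

```text
grip [ 0.5559 -0.2957  0.2129] unit [-0.0384 -0.1935  0.2129]
tray+x corner [0.622  0.1299 0.085 ] unit [0.0581 0.2262 0.085 ]
hub [-0.118   0.0192  0.19  ]
tray -x corner [-0.0198  0.2278  0.08  ]
tray +x [0.0593 0.2276 0.08  ]
pivotish [ 0.0525 -0.1934  0.09  ]
casingL [0.0028 0.1245 0.21  ]
casingR [-0.0004 -0.084   0.21  ]
spokeL [-0.1229  0.1449  0.232 ]
gripctr [-0.0383 -0.1943  0.21  ]
scene +x corner [0.054  0.2287 0.08  ] boss [0.0655 0.0245 0.18  ] wallinner [0.0764 0.0826 0.08  ]
grip det [ 0.57233619 -0.29394983  0.19908774] [-0.0219 -0.1929  0.1991]
```

```bash
cat >> h.py <<'E'
U0=[.5803-.0195*np.sin(.072),-.09996+.0195*np.cos(.072),.072]; UP=pose(*U0); UYAW=-180+np.degrees(.072)
def plan(wps,start=None):
    "wps: [x,y,z,yaw] world TCP targets. prints shares for one call each"
    if start is None:
        o=ctrl.get_obs(); start=[*o['tool_pos'],o['orientation'][2]]
    c=np.array(start,float)
    for w in wps:
        w=np.array(w,float); y=np.radians(c[3]); d=w[:3]-c[:3]
        sh=np.array([np.cos(y)*d[0]+np.sin(y)*d[1],np.sin(y)*d[0]-np.cos(y)*d[1],-d[2]])/.8
        tw=-((w[3]-c[3]+180)%360-180)/90
        print([np.round(sh,4).tolist(),round(tw,4)],'mm %.0f deg %.0f'%(np.linalg.norm(d)*1e3,abs(tw)*90), '' if np.linalg.norm(d)<.2 and abs(tw)*90<35 else 'LONG'); c=w
E
python3 - <<'E'
from h import *
print(U0,UYAW)
g=[.5559,-.2957]
plan([[.30,-.56,.42,UYAW],[.43,-.43,.42,UYAW],[*g,.42,UYAW]])
E
```

```text
[np.float64(0.5788972127416148), np.float64(-0.08051052216876473), 0.072] -175.87470387505806
[[-0.2111, 0.0782, -0.1598], np.float64(0.0961)] mm 221 deg 9 LONG
[[-0.1738, 0.1504, -0.0], np.float64(-0.0)] mm 184 deg 0 
[[-0.169, 0.1561, -0.0], np.float64(-0.0)] mm 184 deg 0
```

>>> send_rows(
  deltas=[
    [[-0.211,0.078,-0.16],0.096],
    [[-0.211,0.078,-0.16],0.096],
    [[-0.211,0.078,-0.16],0.096],
    [[-0.211,0.078,-0.16],0.096],
    [[-0.211,0.078,-0.16],0.096],
  ],
  gripper=0.7,
)

```text
clock: 2.07
tool_pos: [0.2924, -0.5646, 0.4143]
orientation: [-180.0, 0.0, -175.9]
force: [0.6, -0.8, 0.4]
opening: 0.0628
gripper_force: 0.0
```

>>> send_rows(
  deltas=[
    [[-0.174,0.15,0],0],
    [[-0.174,0.15,0],0],
    [[-0.174,0.15,0],0],
    [[-0.174,0.15,0],0],
    [[-0.174,0.15,0],0],
  ],
)

```text
clock: 2.48
tool_pos: [0.4243, -0.4329, 0.4131]
orientation: [180.0, 0.1, -175.7]
force: [0.0, -1.3, -0.0]
opening: 0.0615
gripper_force: 0.0
```

>>> send_rows(
  deltas=[
    [[-0.169,0.156,0],0],
    [[-0.169,0.156,0],0],
    [[-0.169,0.156,0],0],
    [[-0.169,0.156,0],0],
    [[-0.169,0.156,0],0],
  ],
)

```text
clock: 2.9
tool_pos: [0.5501, -0.2984, 0.4126]
orientation: [180.0, 0.0, -175.7]
force: [-0.1, -0.2, 0.2]
opening: 0.0613
gripper_force: 0.0
```

```bash
python3 - <<'E'
from h import *
o=st()
s,t=snap('scene'),snap('top')
im=[]
for p in (s,t):
    uv=proj(p,np.array(o['tool_pos'])+[0,0,-.05])[0]; i=cv2.cvtColor(p['color'],cv2.COLOR_RGB2BGR)
    M=np.float32([[2.5,0,200-2.5*uv[0]],[0,2.5,300-2.5*uv[1]]]); im.append(cv2.warpAffine(i,M,(400,600),flags=cv2.INTER_CUBIC))
cv2.imwrite('pics/g.png',np.hstack(im))
E
```

```text
{'clock': 2.9, 'tool_pos': [0.55, -0.298, 0.413], 'orientation': [179.969, 0.02, -175.733], 'force': [-0.143, -0.171, 0.239], 'opening': 0.061, 'gripper_force': 0.0, 'joint_pos': [-10.653, 13.068, 5.668, -0.035, -82.589, -75.075]}
```

View pics/g.png

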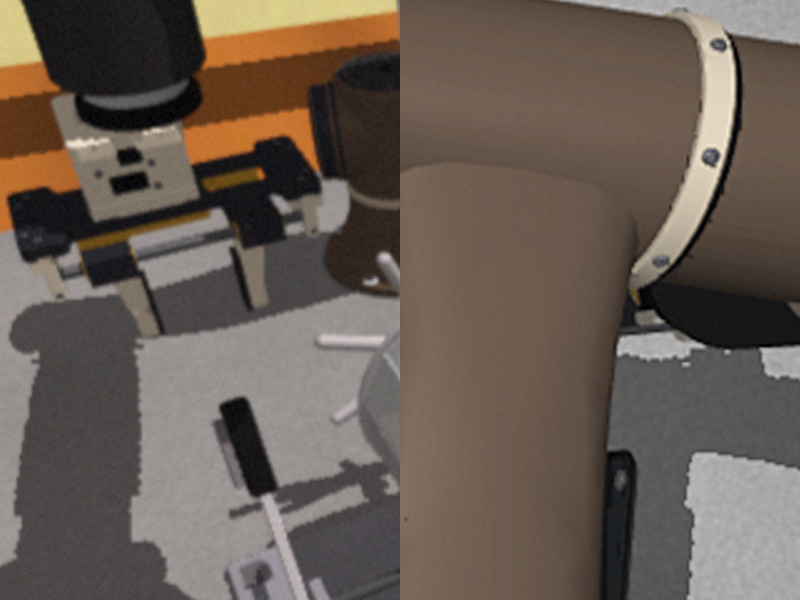

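The gripper's crossbar is wide along the closing axis (about 193 mm), so clearances matter. I need a closer look at the tray and casing.

```bash
python3 - <<'E'
from h import *
s,t=snap('scene'),snap('top')
out=[]
for p,n,yc in ((s,'scene0',.15),(t,'top0',.16)):
    i=cv2.imread(f'pics/{n}.png'); uv=proj(p,UP([0,yc,.09]))[0]; S=6 if n=='scene0' else 7
    M=np.float32([[S,0,200-S*uv[0]],[0,S,250-S*uv[1]]]); im=cv2.warpAffine(i,M,(400,500),flags=cv2.INTER_CUBIC)
    def D(X,c,cl=False): cv2.polylines(im,[(proj(p,UP(X))@M[:,:2].T+M[:,2]).astype(int)],cl,c,1)
    for yc2,c in((.177,(0,0,255)),):
        D([[.056,yc2-.027,.03],[.056,yc2+.027,.03],[-.056,yc2+.027,.03],[-.056,yc2-.027,.03]],c,True)
        D([[.056,yc2-.027,.08],[.056,yc2+.027,.08]],(0,255,0)); D([[-.056,yc2-.027,.08],[-.056,yc2+.027,.08]],(0,255,0))
        D([[.056,yc2+.027,.06],[-.056,yc2+.027,.06]],(255,0,0))
    th=np.linspace(-1.57,1.57,40); D(np.c_[.062+0*th,.113*np.cos(th),.18+.113*np.sin(th)],(0,255,255));D(np.c_[-.062+0*th,.113*np.cos(th),.18+.113*np.sin(th)],(255,255,0))
    out.append(im)
cv2.imwrite('pics/tray.png',np.hstack(out))
E
```

```text
(no output)
```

View pics/tray.png

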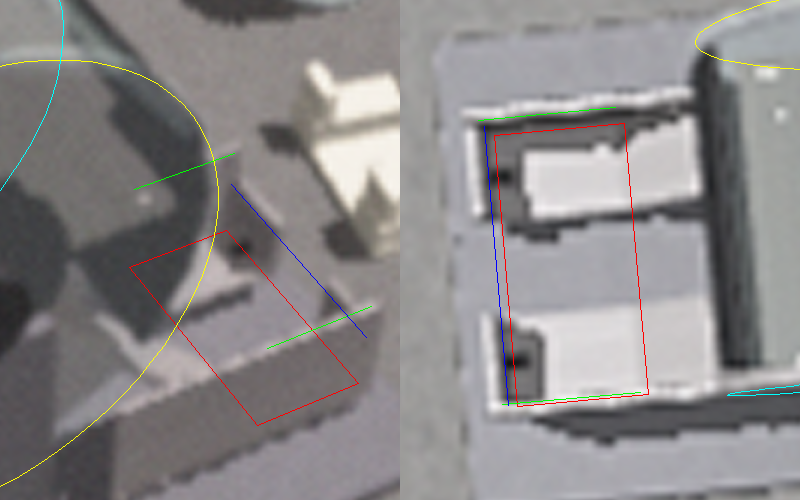

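The tray lip's inner face is at about y = .207, so the catch is at about y = .18. The opening faces the tray. Now I'll descend on the grip.

```bash
python3 - <<'E'
from h import *
st(); a=UP([-.038,-.2145,0])[0][:2]; print(a)
plan([[*a,.32,UYAW],[*a,.258,UYAW]])
E
```

```text
{'clock': 3.1, 'tool_pos': [0.548, -0.301, 0.413], 'orientation': [-179.999, -0.028, -175.801], 'force': [-0.425, -0.082, 0.584], 'opening': 0.061, 'gripper_force': 0.0, 'joint_pos': [-10.961, 13.008, 5.597, 0.008, -82.616, -74.841]}
[ 0.55642633 -0.29718842]
[[-0.0113, 0.0045, 0.1159], np.float64(0.0008)] mm 93 deg 0 
[[-0.0, 0.0, 0.0775], np.float64(-0.0)] mm 62 deg 0
```

>>> send_rows(
  deltas=[
    [[-0.011,0.0045,0.05],0],
    [[-0.011,0.0045,0.09],0],
    [[-0.011,0.0045,0.116],0],
    [[-0.011,0.0045,0.116],0],
    [[-0.011,0.0045,0.116],0],
  ],
)

```text
clock: 3.52
tool_pos: [0.555, -0.2987, 0.32]
orientation: [-180.0, -0.1, -176.0]
force: [-0.8, -0.5, 1.5]
opening: 0.0614
gripper_force: 0.0
```

>>> send_rows(
  deltas=[
    [[0,0,0.02],0],
    [[0,0,0.04],0],
    [[0,0,0.06],0],
    [[0,0,0.0775],0],
    [[0,0,0.0775],0],
  ],
)

```text
clock: 3.93
tool_pos: [0.5555, -0.2981, 0.2578]
orientation: [180.0, -0.0, -175.9]
force: [-0.8, -0.1, -0.6]
opening: 0.0612
gripper_force: 0.0
```

```bash
python3 - <<'E'
from h import *
o=st(); print(UP([-.038,-.2145,0])[0][:2])
s=snap('scene'); uv=proj(s,np.array(o['tool_pos'])+[0,0,-.05])[0]
M=np.float32([[5,0,300-5*uv[0]],[0,5,220-5*uv[1]]]); cv2.imwrite('pics/g2.png',cv2.warpAffine(cv2.cvtColor(s['color'],cv2.COLOR_RGB2BGR),M,(600,500),flags=cv2.INTER_CUBIC))
E
```

```text
{'clock': 3.933, 'tool_pos': [0.555, -0.298, 0.258], 'orientation': [179.978, -0.041, -175.932], 'force': [-0.806, -0.119, -0.598], 'opening': 0.061, 'gripper_force': 0.0, 'joint_pos': [-10.516, 17.741, -8.02, -0.012, -64.284, -75.411]}
[ 0.55642633 -0.29718842]
```

View pics/g2.png

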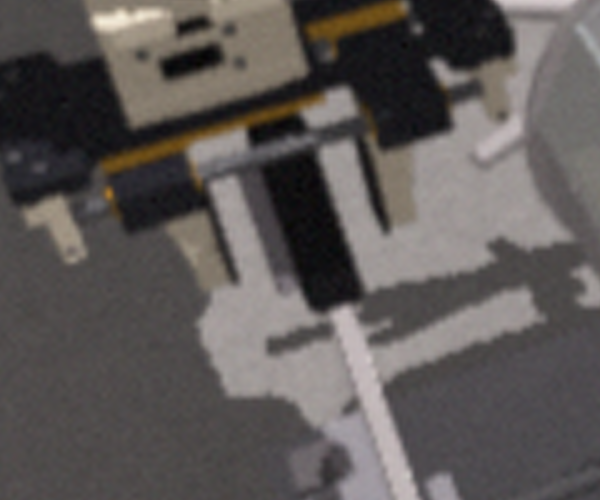

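The image shows both fingers straddling the grip, which is at about (310,220), at the right height. Next I'll pinch and start the swing.

>>> send_rows(
  deltas=[
    [[0,0,0],0],
    [[0,0,0],0],
    [[0,0,0],0],
    [[0,0,0],0],
    [[0,0,0],0],
  ],
  gripper=0,
)

```text
clock: 4.4
tool_pos: [0.5563, -0.2979, 0.259]
orientation: [-179.9, 0.1, -175.9]
force: [-0.4, -4.2, 1.7]
opening: 0.0337
gripper_force: 2.1
```

>>> send_rows(
  deltas=[
    [[0,0,0],0],
    [[0,0,0],0],
    [[0,0,0],0],
    [[0,0,0],0],
    [[0,0,0],0],
  ],
)

```text
clock: 4.82
tool_pos: [0.5557, -0.2954, 0.2587]
orientation: [179.8, -0.0, -175.8]
force: [-4.3, 12.7, 7.3]
opening: 0.0241
gripper_force: 30.0
```

>>> send_rows(
  deltas=[
    [[0.003,0,0.002],0],
    [[0.006,0,0.004],0],
    [[0.008,0,0.006],0],
    [[0.011,0,0.008],0],
    [[0.011,0,0.008],0],
  ],
)

```text
clock: 5.23
tool_pos: [0.5479, -0.296, 0.2528]
orientation: [179.9, 0.2, -175.8]
force: [-1.3, 13.0, 7.7]
opening: 0.024
gripper_force: 30.0
```

>>> send_rows(
  deltas=[
    [[0.0105,0.0025,0.009],0],
    [[0.02,0.0025,0.019],0],
    [[0.029,0.0025,0.029],0],
    [[0.0375,0.0025,0.04],0],
    [[0.0375,0.0025,0.04],0],
  ],
)

```text
clock: 5.65
tool_pos: [0.5166, -0.2982, 0.2195]
orientation: [180.0, 0.0, -175.9]
force: [0.7, -1.3, -2.5]
opening: 0.0242
gripper_force: 30.0
```

```bash
python3 - <<'E'
from h import *
o=st(); inv=lambda X:pose(0,0,-U0[2])(np.array(X)-[U0[0],U0[1],0])[0].round(4)
print(inv(o['tool_pos']))
E
```

```text
{'clock': 5.65, 'tool_pos': [0.517, -0.298, 0.219], 'orientation': [179.996, 0.042, -175.868], 'force': [0.714, -1.27, -2.497], 'opening': 0.024, 'gripper_force': 30.002, 'joint_pos': [-11.246, 16.451, -15.28, -0.018, -58.23, -74.613]}
[-0.0778 -0.2126  0.2195]
```

The lever is past the pawl, at about 35°. I'll release it, turn the gripper 90° so the narrow side clears the wheel, and push the lever down with closed fingers.

```bash
cat >> h.py <<'E'
def up(x,y,z,dy=0): return [*UP([x,y,z])[0],UYAW+dy]
inv=lambda X:pose(0,0,-U0[2])(np.array(X)-[U0[0],U0[1],0])[0].round(4)
E
python3 - <<'E'
from h import *
plan([up(-.078,-.2126,.2195),up(-.078,-.2126,.33,30),up(-.085,-.2125,.33,60),up(-.088,-.2125,.33,90),up(-.088,-.2125,.265,90),up(-.100,-.2125,.205,90),up(-.105,-.2125,.176,90),up(-.105,-.2125,.172,90)])
E
```

```text
[[0.0003, 0.0, -0.0001], np.float64(0.0001)] mm 0 deg 0 
[[-0.0, 0.0, -0.1381], np.float64(-0.3333)] mm 111 deg 30 
[[0.0075, 0.0045, -0.0], np.float64(-0.3333)] mm 7 deg 30 
[[0.0019, 0.0032, -0.0], np.float64(-0.3333)] mm 3 deg 30 
[[0.0, -0.0, 0.0812], np.float64(-0.0)] mm 65 deg 0 
[[0.0, 0.015, 0.075], np.float64(-0.0)] mm 61 deg 0 
[[-0.0, 0.0063, 0.0362], np.float64(-0.0)] mm 29 deg 0 
[[0.0, -0.0, 0.005], np.float64(-0.0)] mm 4 deg 0
```

>>> send_rows(
  deltas=[
    [[0,0,0],0],
    [[0,0,0],0],
    [[0,0,0],0],
    [[0,0,0],0],
    [[0,0,0],0],
  ],
  gripper=0.7,
)

```text
clock: 6.07
tool_pos: [0.5174, -0.2982, 0.2198]
orientation: [180.0, -0.0, -175.9]
force: [0.1, 0.1, 0.0]
opening: 0.0519
gripper_force: 0.0
```

>>> send_rows(
  deltas=[
    [[0,0,-0.05],0],
    [[0,0,-0.1],0],
    [[0,0,-0.138],-0.08],
    [[0,0,-0.138],-0.16],
    [[0,0,-0.138],-0.24],
  ],
)

```text
clock: 6.48
tool_pos: [0.5181, -0.2985, 0.3331]
orientation: [-179.8, 0.2, -154.0]
force: [0.0, 0.9, -2.0]
opening: 0.0612
gripper_force: 0.0
```

>>> send_rows(
  deltas=[
    [[0,0,0],-0.08],
    [[0,0,0],-0.16],
    [[0,0,0],-0.24],
    [[0,0,0],-0.32],
    [[0,0,0],-0.39],
  ],
  gripper=0,
)

```text
clock: 6.9
tool_pos: [0.5172, -0.2982, 0.3302]
orientation: [180.0, 0.0, -118.9]
force: [-0.8, 1.0, 0.6]
opening: 0.0335
gripper_force: 0.0
```

>>> send_rows(
  deltas=[
    [[0,0,0],-0.08],
    [[0,0,0],-0.16],
    [[0,0,0],-0.24],
    [[0,0,0],-0.32],
    [[0,0,0],-0.37],
  ],
)

```text
clock: 7.32
tool_pos: [0.5173, -0.2982, 0.3302]
orientation: [180.0, 0.0, -85.6]
force: [-0.3, -0.4, 0.7]
opening: 0.0022
gripper_force: 0.0
```

```bash
python3 - <<'E'
from h import *
o=st();print(inv(o['tool_pos']))
plan([up(-.088,-.2125,.265,90),up(-.100,-.2125,.205,90),up(-.105,-.2125,.176,90),up(-.105,-.2125,.172,90)])
E
```

```text
{'clock': 7.317, 'tool_pos': [0.517, -0.298, 0.33], 'orientation': [179.998, 0.013, -85.593], 'force': [-0.332, -0.41, 0.733], 'opening': 0.002, 'gripper_force': 0.0, 'joint_pos': [-11.228, 11.992, -6.184, -0.013, -71.829, 15.639]}
[-0.0771 -0.2127  0.3302]
[[-0.0003, 0.0136, 0.0815], np.float64(0.0031)] mm 66 deg 0 
[[0.0, 0.015, 0.075], np.float64(-0.0)] mm 61 deg 0 
[[-0.0, 0.0063, 0.0362], np.float64(-0.0)] mm 29 deg 0 
[[0.0, -0.0, 0.005], np.float64(-0.0)] mm 4 deg 0
```

>>> send_rows(
  deltas=[
    [[0,0.0136,0.04],0],
    [[0,0.0136,0.06],0],
    [[0,0.0136,0.0815],0],
    [[0,0.0136,0.0815],0],
    [[0,0.0136,0.0815],0],
  ],
)

```text
clock: 7.73
tool_pos: [0.5062, -0.299, 0.2647]
orientation: [179.9, 0.0, -86.0]
force: [0.3, -0.3, 0.5]
opening: 0.0005
gripper_force: 0.0
```

>>> send_rows(
  deltas=[
    [[0,0.003,0.015],0],
    [[0,0.006,0.03],0],
    [[0,0.009,0.045],0],
    [[0,0.012,0.06],0],
    [[0,0.015,0.075],0],
  ],
)

```text
clock: 8.15
tool_pos: [0.4953, -0.3005, 0.2068]
orientation: [-179.9, -0.1, -86.0]
force: [-1.3, -0.4, 3.7]
opening: 0.0004
gripper_force: 1.4
```

>>> send_rows(
  deltas=[
    [[0,0.0015,0.009],0],
    [[0,0.003,0.018],0],
    [[0,0.0045,0.027],0],
    [[0,0.006,0.036],0],
    [[0,0.006,0.036],0],
  ],
)

```text
clock: 8.57
tool_pos: [0.4891, -0.3001, 0.1749]
orientation: [179.9, 0.0, -86.0]
force: [-0.0, -0.2, -1.0]
opening: 0.0002
gripper_force: 0.0
```

>>> send_rows(
  deltas=[
    [[0,0,0.002],0],
    [[0,0,0.004],0],
    [[0,0,0.005],0],
    [[0,0,0.005],0],
    [[0,0,0.005],0],
  ],
)

```text
clock: 8.98
tool_pos: [0.4896, -0.3003, 0.1727]
orientation: [-180.0, -0.0, -86.0]
force: [-1.8, 1.2, 4.0]
opening: 0.0006
gripper_force: 2.3
```

>>> send_rows(
  deltas=[
    [[0,0,0.001],0],
    [[0,0,0.002],0],
    [[0,0,0.003],0],
    [[0,0,0.004],0],
    [[0,0,0.004],0],
  ],
)

```text
clock: 9.4
tool_pos: [0.4896, -0.3004, 0.1721]
orientation: [-179.9, -0.1, -85.9]
force: [-8.4, 6.7, 27.8]
opening: 0.0003
gripper_force: 13.3
```

>>> send_rows(
  deltas=[
    [[0,0,0.001],0],
    [[0,0,0.002],0],
    [[0,0,0.003],0],
    [[0,0,0.004],0],
    [[0,0,0.004],0],
  ],
)

```text
clock: 9.82
tool_pos: [0.4896, -0.3004, 0.1718]
orientation: [-179.9, -0.1, -85.9]
force: [-16.9, 14.5, 50.5]
opening: 0.0006
gripper_force: 24.8
```

The lever is on its stop. I'll back off and go to the wheel's −y side.

```bash
python3 - <<'E'
from h import *
s=[.4896,-.3004,.1665,-85.9]
plan([up(-.105,-.2125,.34,90),up(-.125,-.095,.36,90),up(-.125,-.095,.328,90),up(-.125,-.085,.328,90)],s)
E
```

```text
[[-0.0005, 0.0001, -0.2169], np.float64(-0.0003)] mm 174 deg 0 
[[-0.1469, 0.025, -0.025], np.float64(-0.0)] mm 121 deg 0 
[[0.0, -0.0, 0.04], np.float64(-0.0)] mm 32 deg 0 
[[-0.0125, 0.0, -0.0], np.float64(-0.0)] mm 10 deg 0
```

>>> send_rows(
  deltas=[
    [[0,0,-0.03],0],
    [[0,0,-0.08],0],
    [[0,0,-0.13],0],
    [[0,0,-0.18],0],
    [[0,0,-0.217],0],
  ],
)

```text
clock: 10.23
tool_pos: [0.4901, -0.3005, 0.3433]
orientation: [-179.8, -0.1, -86.0]
force: [0.5, -0.8, 0.2]
opening: 0.0003
gripper_force: 0.0
```

>>> send_rows(
  deltas=[
    [[-0.04,0.01,-0.025],0],
    [[-0.08,0.02,-0.025],0],
    [[-0.12,0.025,-0.025],0],
    [[-0.147,0.025,-0.025],0],
    [[-0.147,0.025,-0.025],0],
  ],
)

```text
clock: 10.65
tool_pos: [0.4609, -0.1817, 0.3601]
orientation: [-179.8, 0.0, -85.9]
force: [-0.2, 0.4, -0.2]
opening: 0.0003
gripper_force: 0.0
```

```bash
python3 - <<'E'
from h import *
o=st();print(inv(o['tool_pos']))
s,t=snap('scene','s1.png'),snap('top')
im=[]
for p,S,w in ((s,4,480),(t,4,320)):
    uv=proj(p,UP([0,-.03,.2]))[0]; M=np.float32([[S,0,w/2-S*uv[0]],[0,S,250-S*uv[1]]]); im.append(cv2.warpAffine(cv2.cvtColor(p['color'],cv2.COLOR_RGB2BGR),M,(w,500),flags=cv2.INTER_CUBIC))
cv2.imwrite('pics/w.png',np.hstack(im))
plan([up(-.125,-.095,.328,90)])
E
```

```text
{'clock': 10.65, 'tool_pos': [0.461, -0.182, 0.36], 'orientation': [-179.848, 0.048, -85.863], 'force': [-0.247, 0.407, -0.169], 'opening': 0.0, 'gripper_force': 0.0, 'joint_pos': [1.229, 0.997, -14.974, -0.058, -73.88, 2.924]}
[-0.1249 -0.0924  0.3601]
[[0.0007, 0.0007, 0.0397], np.float64(0.0001)] mm 32 deg 0
```

View pics/w.png

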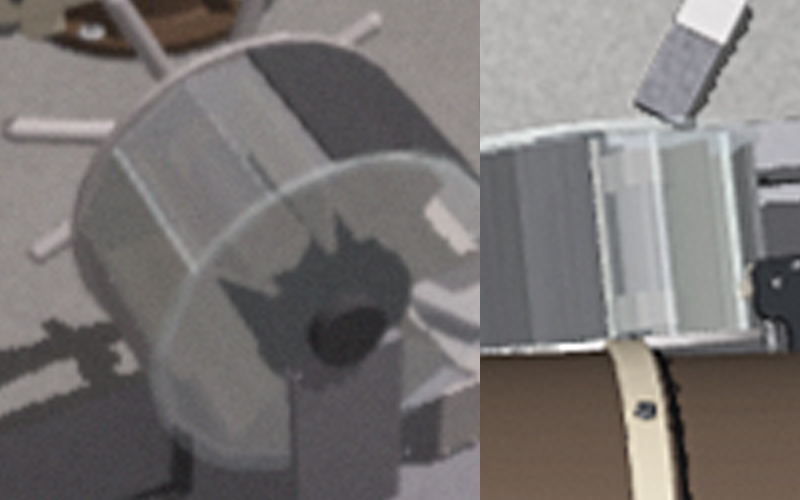

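The shutter is open: the dark plate has moved over the top, at (340,90). I'll descend and push the spoke.

>>> send_rows(
  deltas=[
    [[0,0,0.015],0],
    [[0,0,0.03],0],
    [[0,0,0.04],0],
    [[0,0,0.04],0],
    [[0,0,0.04],0],
  ],
)

```text
clock: 11.17
tool_pos: [0.4614, -0.185, 0.327]
orientation: [179.9, -0.0, -86.0]
force: [0.4, 0.3, 0.8]
opening: 0.0004
gripper_force: 0.0
```

>>> send_rows(
  deltas=[
    [[-0.006,0,0],0],
    [[-0.012,0,0],0],
    [[-0.018,0,0],0],
    [[-0.023,0,0],0],
    [[-0.028,0,0],0],
  ],
)

```text
clock: 11.58
tool_pos: [0.4599, -0.1614, 0.3277]
orientation: [-180.0, -0.0, -86.0]
force: [0.5, -0.1, -0.3]
opening: 0.0005
gripper_force: 0.0
```

>>> send_rows(
  deltas=[
    [[-0.004,0,0],0],
    [[-0.008,0,0],0],
    [[-0.012,0,0],0],
    [[-0.016,0,0],0],
    [[-0.02,0,0],0],
  ],
)

```text
clock: 12.0
tool_pos: [0.4588, -0.1467, 0.3283]
orientation: [-180.0, -0.1, -86.0]
force: [-1.7, -6.3, 3.9]
opening: 0.0007
gripper_force: 3.1
```

>>> send_rows(
  deltas=[
    [[-0.004,0,0],0],
    [[-0.008,0,0],0],
    [[-0.012,0,0],0],
    [[-0.016,0,0],0],
    [[-0.02,0,0],0],
  ],
)

```text
clock: 12.42
tool_pos: [0.4575, -0.1304, 0.3279]
orientation: [-180.0, -0.1, -86.0]
force: [-1.4, -4.3, 3.3]
opening: 0.0004
gripper_force: 2.4
```

>>> send_rows(
  deltas=[
    [[-0.004,0,0],0],
    [[-0.008,0,0],0],
    [[-0.012,0,0],0],
    [[-0.016,0,0],0],
    [[-0.02,0,0],0],
  ],
)

```text
clock: 12.83
tool_pos: [0.4563, -0.1138, 0.3272]
orientation: [180.0, 0.0, -86.0]
force: [-1.8, -2.8, 2.8]
opening: 0.0002
gripper_force: 2.1
```

>>> send_rows(
  deltas=[
    [[-0.004,0,0],0],
    [[-0.008,0,0],0],
    [[-0.012,0,0],0],
    [[-0.016,0,0],0],
    [[-0.02,0,0],0],
  ],
)

```text
clock: 13.25
tool_pos: [0.4552, -0.0981, 0.3273]
orientation: [180.0, -0.0, -86.0]
force: [-1.9, -4.6, 2.2]
opening: 0.0004
gripper_force: 2.6
```

```bash
cat >> h.py <<'E'
def caps(ps=('scene','top'),n='capsule0'):
    out={}
    for q in ps:
        p=snap(q); r=ctrl.cut_out(p,n); out[q]=(p,r)
        for a in r[:5]:
            c=np.array(a['xy'])*[640,400]; print(q,round(a['conf'],2),c.round(1),int(a['pixels'].sum()),'unit@.048',inv(atz(p,c,.048)))
    return out
E
python3 - <<'E'
from h import *
o=st();print(inv(o['tool_pos'])); caps()
E
```

```text
{'clock': 13.25, 'tool_pos': [0.455, -0.098, 0.327], 'orientation': [179.974, -0.025, -85.987], 'force': [-1.891, -4.621, 2.183], 'opening': 0.0, 'gripper_force': 2.636, 'joint_pos': [12.18, -0.997, -21.275, 0.022, -69.751, -8.175]}
[-0.1246 -0.0086  0.3273]
```

>>> send_rows(
  deltas=[
    [[-0.004,0,0],0],
    [[-0.008,0,0],0],
    [[-0.012,0,0],0],
    [[-0.015,0,0],0],
    [[-0.018,0,0],0],
  ],
)

```text
clock: 13.87
tool_pos: [0.4542, -0.0835, 0.327]
orientation: [180.0, 0.0, -86.0]
force: [-0.1, -3.5, -2.5]
opening: 0.0002
gripper_force: 2.0
```

>>> send_rows(
  deltas=[
    [[-0.004,0,0],0],
    [[-0.008,0,0],0],
    [[-0.012,0,0],0],
    [[-0.014,0,0],0],
    [[-0.014,0,0],0],
  ],
)

```text
clock: 14.28
tool_pos: [0.4536, -0.0721, 0.3274]
orientation: [-180.0, 0.0, -86.0]
force: [0.1, -2.6, -0.7]
opening: 0.0005
gripper_force: 1.0
```

```bash
python3 - <<'E'
from h import *
o=st();print(inv(o['tool_pos'])); d=caps()
im=[]
for q,S,w,y in (('scene',4,400,.05),('top',4,400,.12)):
    p=d[q][0]; i=cv2.cvtColor(p['color'],cv2.COLOR_RGB2BGR); uv=proj(p,UP([0,y,.15]))[0]; M=np.float32([[S,0,w/2-S*uv[0]],[0,S,250-S*uv[1]]]); im.append(cv2.warpAffine(i,M,(w,500),flags=cv2.INTER_CUBIC))
    # expected spoke ends for drum=45deg multiples
    for k in range(8):
        for dd,c in((0,(0,255,0)),(3,(0,0,255))):
            th=np.radians(22.5+45*k-dd); e=proj(p,UP([-.125,.135*np.cos(th),.18+.135*np.sin(th)]))[0]@M[:,:2].T+M[:,2]; cv2.circle(im[-1],tuple(e.astype(int)),3,c,1)
cv2.imwrite('pics/c1.png',np.hstack(im))
E
```

```text
{'clock': 14.283, 'tool_pos': [0.454, -0.072, 0.327], 'orientation': [-179.982, 0.026, -85.963], 'force': [0.149, -2.554, -0.681], 'opening': 0.001, 'gripper_force': 1.036, 'joint_pos': [15.629, -1.688, -21.909, -0.023, -69.756, -11.585]}
[-0.1244  0.0174  0.3274]
```

View pics/c1.png

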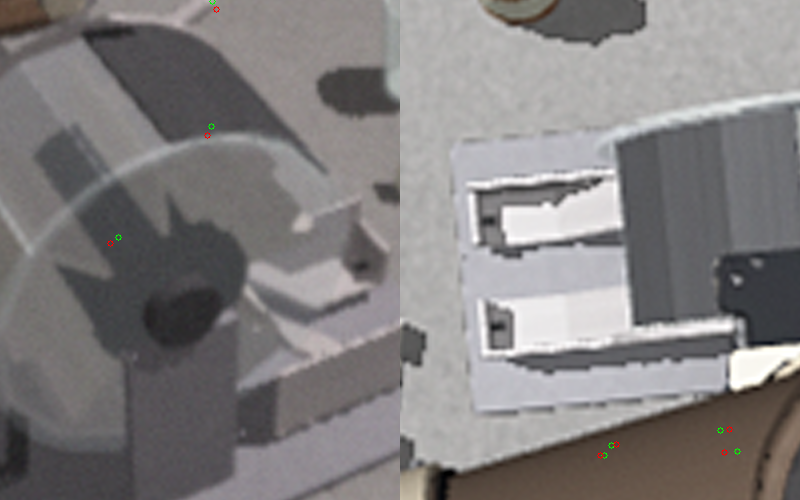

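No capsule is in the tray yet. I'll nudge a little further and check the spokes.

>>> send_rows(
  deltas=[
    [[-0.002,0,0],0],
    [[-0.004,0,0],0],
    [[-0.004,0,0],0],
    [[-0.004,0,0],0],
    [[-0.004,0,0],0],
  ],
)

```text
clock: 14.9
tool_pos: [0.4534, -0.0695, 0.3273]
orientation: [-180.0, 0.0, -86.0]
force: [0.4, -3.6, -1.1]
opening: 0.0005
gripper_force: 1.4
```

```bash
python3 - <<'E'
from h import *
o=st();print(inv(o['tool_pos'])); d=caps()
p=d['scene'][0]; S=4;w=800; i=cv2.cvtColor(p['color'],cv2.COLOR_RGB2BGR); uv=proj(p,UP([-.05,0.02,.2]))[0]; M=np.float32([[S,0,w/2-S*uv[0]],[0,S,220-S*uv[1]]]); im=cv2.warpAffine(i,M,(w,480),flags=cv2.INTER_CUBIC)
for k in range(8):
    for dd,c in((0,(0,255,0)),(3,(0,0,255))):
        th=np.radians(22.5+45*k-dd)
        q=(proj(p,UP([[-.125,r*np.cos(th),.18+r*np.sin(th)] for r in(.06,.135)]))@M[:,:2].T+M[:,2]).astype(int)
        cv2.polylines(im,[q],False,c,1)
cv2.imwrite('pics/c2.png',im)
E
```

```text
{'clock': 14.9, 'tool_pos': [0.453, -0.069, 0.327], 'orientation': [-179.995, 0.001, -85.984], 'force': [0.355, -3.583, -1.06], 'opening': 0.0, 'gripper_force': 1.372, 'joint_pos': [16.009, -1.753, -21.986, 0.0, -69.762, -11.993]}
[-0.1244  0.02    0.3273]
top 0.23 [449.5 218.2] 103 unit@.048 [-0.1    -0.2503  0.048 ]
```

View pics/c2.png

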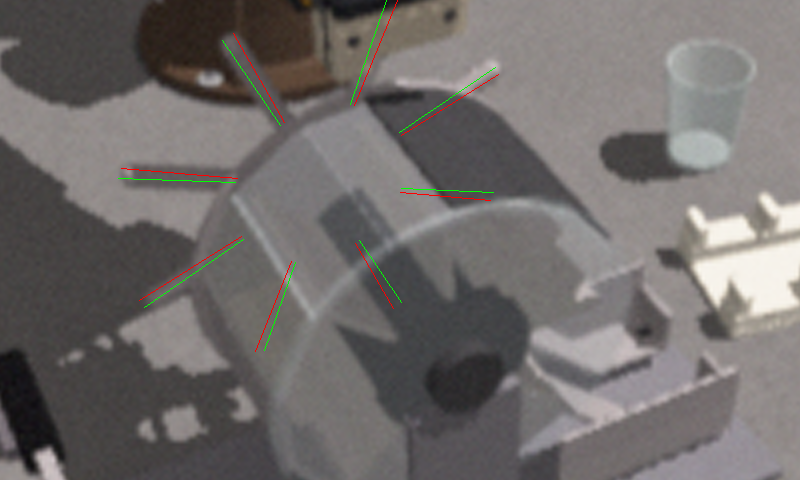

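The spokes match 45° plus about 1–2°, and the tray is empty, so the first pocket held no capsule. On to the next step.

>>> send_rows(
  deltas=[
    [[0.004,0,-0.03],0],
    [[0.004,0,-0.06],0],
    [[0.004,0,-0.07],0],
    [[0.004,0,-0.07],0],
    [[0.004,0,-0.07],0],
  ],
)

```text
clock: 15.52
tool_pos: [0.4536, -0.0722, 0.3833]
orientation: [-179.9, 0.1, -86.0]
force: [0.1, -0.0, -0.5]
opening: 0.0003
gripper_force: 0.0
```

>>> send_rows(
  deltas=[
    [[0.04,0,0],0],
    [[0.08,0,0],0],
    [[0.12,0,0],0],
    [[0.1385,0,0],0],
    [[0.1385,0,0],0],
  ],
)

```text
clock: 15.93
tool_pos: [0.461, -0.1852, 0.3815]
orientation: [179.8, 0.0, -86.1]
force: [0.7, 1.4, 0.3]
opening: 0.0005
gripper_force: 0.0
```

>>> send_rows(
  deltas=[
    [[0,0,0.02],0],
    [[0,0,0.04],0],
    [[0,0,0.06],0],
    [[0,0,0.07],0],
    [[0,0,0.07],0],
  ],
)

```text
clock: 16.35
tool_pos: [0.4602, -0.1826, 0.3248]
orientation: [179.8, 0.1, -86.0]
force: [-0.8, 0.4, 0.6]
opening: 0.0005
gripper_force: 0.0
```

>>> send_rows(
  deltas=[
    [[-0.006,0,0],0],
    [[-0.012,0,0],0],
    [[-0.018,0,0],0],
    [[-0.023,0,0],0],
    [[-0.028,0,0],0],
  ],
)

```text
clock: 16.77
tool_pos: [0.4599, -0.1602, 0.328]
orientation: [-179.9, 0.0, -86.0]
force: [0.5, 0.5, 0.5]
opening: 0.0006
gripper_force: 0.0
```

>>> send_rows(
  deltas=[
    [[-0.004,0,0],0],
    [[-0.008,0,0],0],
    [[-0.012,0,0],0],
    [[-0.016,0,0],0],
    [[-0.02,0,0],0],
  ],
)

```text
clock: 17.18
tool_pos: [0.4586, -0.1452, 0.3279]
orientation: [-180.0, -0.1, -86.0]
force: [-1.1, -5.2, 2.4]
opening: 0.0003
gripper_force: 2.2
```

>>> send_rows(
  deltas=[
    [[-0.004,0,0],0],
    [[-0.008,0,0],0],
    [[-0.012,0,0],0],
    [[-0.016,0,0],0],
    [[-0.02,0,0],0],
  ],
)

```text
clock: 17.6
tool_pos: [0.4574, -0.1286, 0.3272]
orientation: [180.0, 0.0, -86.0]
force: [-0.9, -3.3, 2.7]
opening: 0.0002
gripper_force: 1.8
```

>>> send_rows(
  deltas=[
    [[-0.004,0,0],0],
    [[-0.008,0,0],0],
    [[-0.012,0,0],0],
    [[-0.016,0,0],0],
    [[-0.02,0,0],0],
  ],
)

```text
clock: 18.02
tool_pos: [0.4562, -0.1126, 0.3272]
orientation: [180.0, 0.0, -86.0]
force: [-1.4, -2.9, 2.4]
opening: 0.0003
gripper_force: 1.6
```

>>> send_rows(
  deltas=[
    [[-0.004,0,0],0],
    [[-0.008,0,0],0],
    [[-0.012,0,0],0],
    [[-0.016,0,0],0],
    [[-0.02,0,0],0],
  ],
)

```text
clock: 18.43
tool_pos: [0.4552, -0.0969, 0.3273]
orientation: [180.0, -0.0, -86.0]
force: [-1.2, -3.3, 2.7]
opening: 0.0007
gripper_force: 2.1
```

>>> send_rows(
  deltas=[
    [[-0.004,0,0],0],
    [[-0.008,0,0],0],
    [[-0.012,0,0],0],
    [[-0.015,0,0],0],
    [[-0.018,0,0],0],
  ],
)

```text
clock: 18.85
tool_pos: [0.4541, -0.0824, 0.327]
orientation: [180.0, 0.0, -86.0]
force: [-0.3, -5.1, -2.4]
opening: 0.0005
gripper_force: 2.2
```

>>> send_rows(
  deltas=[
    [[-0.004,0,0],0],
    [[-0.008,0,0],0],
    [[-0.012,0,0],0],
    [[-0.015,0,0],0],
    [[-0.017,0,0],0],
  ],
)

```text
clock: 19.27
tool_pos: [0.4533, -0.0689, 0.3272]
orientation: [180.0, -0.0, -86.0]
force: [0.1, -5.1, -1.1]
opening: 0.0006
gripper_force: 2.0
```

```bash
python3 - <<'E'
from h import *
o=st();print(inv(o['tool_pos'])); caps()
E
```

```text
{'clock': 19.267, 'tool_pos': [0.453, -0.069, 0.327], 'orientation': [179.995, -0.007, -85.984], 'force': [0.093, -5.141, -1.128], 'opening': 0.001, 'gripper_force': 1.974, 'joint_pos': [16.093, -1.758, -22.009, 0.006, -69.756, -12.079]}
[-0.1244  0.0206  0.3272]
scene 0.84 [355.9 216.4] 231 unit@.048 [0.0009 0.1758 0.048 ]
top 0.61 [287.6 196. ] 439 unit@.048 [0.0027 0.1942 0.048 ]
```

>>> send_rows(
  deltas=[
    [[0.004,0,-0.03],0],
    [[0.004,0,-0.06],0],
    [[0.004,0,-0.09],0],
    [[0.004,0,-0.1],0],
    [[0.004,0,-0.1],0],
  ],
)

```text
clock: 19.88
tool_pos: [0.4546, -0.0718, 0.4098]
orientation: [-179.7, 0.1, -86.0]
force: [-0.4, 0.1, 0.4]
opening: 0.0005
gripper_force: 0.0
```

```bash
python3 - <<'E'
from h import *
o=st();print(inv(o['tool_pos'])); d=caps()
X=tri([d['scene'][0],d['top'][0]],[np.array(d[q][1][0]['xy'])*[640,400] for q in('scene','top')]);print('tri',inv(X))
for q in ('scene','top'):
    p=d[q][0]; print('rack',q,rackfit(p))
im=[]
for q,S,w in (('scene',6,400),('top',6,400)):
    p=d[q][0]; i=cv2.cvtColor(p['color'],cv2.COLOR_RGB2BGR); uv=proj(p,UP([0,.17,.1]))[0]; M=np.float32([[S,0,w/2-S*uv[0]],[0,S,250-S*uv[1]]]); im.append(cv2.warpAffine(i,M,(w,500),flags=cv2.INTER_CUBIC))
    D=lambda X,c:cv2.polylines(im[-1],[(proj(p,UP(X))@M[:,:2].T+M[:,2]).astype(int)],True,c,1)
    D([[-.05,.19-.018,.048],[-.05,.19+.018,.048],[.05,.19+.018,.048],[.05,.19-.018,.048]],(0,255,0))
cv2.imwrite('pics/c3.png',np.hstack(im))
plan([up(-.08,.06,.42,60),up(-.03,.15,.42,30),up(0,.19,.42,0)])
E
```

```text
{'clock': 19.883, 'tool_pos': [0.455, -0.072, 0.41], 'orientation': [-179.707, 0.074, -85.975], 'force': [-0.423, 0.146, 0.356], 'opening': 0.0, 'gripper_force': 0.0, 'joint_pos': [15.644, -3.858, -13.388, -0.014, -80.168, -11.617]}
[-0.1234  0.0176  0.4098]
scene 0.56 [358.7 215.5] 257 unit@.048 [0.0015 0.1846 0.048 ]
top 0.91 [287.5 194.1] 447 unit@.048 [0.0081 0.1941 0.048 ]
tri [0.0051 0.1889 0.0498]
rack scene (array([ 0.49330212,  0.32342954, -0.12185715]), np.float64(1.2075463031314022), 0.72)
rack top (array([ 0.49350949,  0.32805759, -0.08130881]), np.float64(5.835954985559998), 0.6)
[[-0.0534, -0.0558, -0.0171], np.float64(0.3321)] mm 63 deg 30 
[[-0.1287, 0.0021, -0.0], np.float64(0.3333)] mm 103 deg 30 
[[-0.0575, 0.0246, -0.0], np.float64(0.3333)] mm 50 deg 30
```

View pics/c3.png

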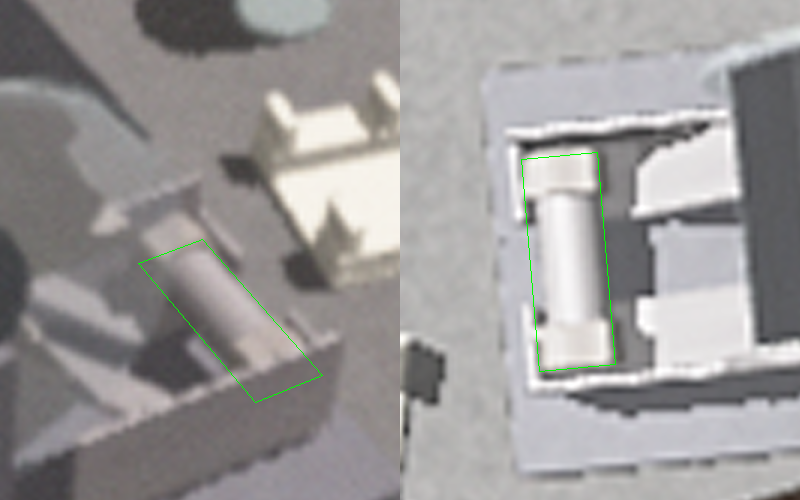

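The capsule lies against the lip at about y = .19 and x ≈ .004, in both crops. I'll move above it and check the casing's +y silhouette for clearance.

```bash
python3 - <<'E'
from h import *
p=snap('top'); S=6; uv0=proj(p,UP([0,.17,.1]))[0]
for px in (728,752,770):
    uv=[(px-400-200)/S+uv0[0],(250-250)/S+uv0[1]]
    for r in(.113,.117):
        for z in np.arange(.06,.31,.0005):
            X=inv(atz(p,uv,z))
            if abs(np.hypot(X[1],z-.18)-r)<.0006: print(px,r,X, np.degrees(np.arctan2(z-.18,X[1])).round(0)); 
E
```

```text
728 0.113 [-0.0095  0.1113  0.1575] -11.0
728 0.113 [-0.0096  0.1113  0.158 ] -11.0
728 0.113 [-0.0096  0.1113  0.1585] -11.0
728 0.113 [-0.0096  0.1113  0.159 ] -11.0
728 0.113 [-0.0097  0.1112  0.1595] -10.0
728 0.113 [-0.0097  0.1112  0.16  ] -10.0
728 0.113 [-0.0097  0.1112  0.1605] -10.0
728 0.113 [-0.0098  0.1112  0.161 ] -10.0
728 0.113 [-0.0098  0.1112  0.1615] -9.0
728 0.113 [-0.0099  0.1112  0.162 ] -9.0
728 0.113 [-0.0099  0.1112  0.1625] -9.0
728 0.113 [-0.013   0.1099  0.204 ] 12.0
728 0.113 [-0.013   0.1099  0.2045] 13.0
728 0.113 [-0.0131  0.1099  0.205 ] 13.0
728 0.113 [-0.0131  0.1099  0.2055] 13.0
728 0.113 [-0.0132  0.1098  0.206 ] 13.0
728 0.113 [-0.0132  0.1098  0.2065] 14.0
728 0.113 [-0.0132  0.1098  0.207 ] 14.0
728 0.113 [-0.0133  0.1098  0.2075] 14.0
728 0.113 [-0.0133  0.1098  0.208 ] 14.0
728 0.113 [-0.0133  0.1098  0.2085] 15.0
728 0.113 [-0.0134  0.1097  0.209 ] 15.0
728 0.113 [-0.0134  0.1097  0.2095] 15.0
728 0.117 [-0.0085  0.1117  0.1435] -18.0
728 0.117 [-0.0085  0.1117  0.144 ] -18.0
728 0.117 [-0.0085  0.1117  0.1445] -18.0
728 0.117 [-0.0086  0.1
[... 1266 characters left out ...]
0.113 [-0.0081  0.0942  0.117 ] -34.0
770 0.113 [-0.0082  0.0942  0.1175] -34.0
770 0.113 [-0.0082  0.0942  0.118 ] -33.0
770 0.113 [-0.0083  0.0942  0.1185] -33.0
770 0.113 [-0.0174  0.0928  0.2435] 34.0
770 0.113 [-0.0175  0.0928  0.244 ] 35.0
770 0.113 [-0.0175  0.0928  0.2445] 35.0
770 0.113 [-0.0175  0.0928  0.245 ] 35.0
770 0.113 [-0.0176  0.0928  0.2455] 35.0
770 0.117 [-0.0076  0.0943  0.11  ] -37.0
770 0.117 [-0.0077  0.0943  0.1105] -36.0
770 0.117 [-0.0077  0.0943  0.111 ] -36.0
770 0.117 [-0.0077  0.0943  0.1115] -36.0
770 0.117 [-0.0179  0.0927  0.2505] 37.0
770 0.117 [-0.018   0.0927  0.251 ] 37.0
770 0.117 [-0.018   0.0927  0.2515] 38.0
770 0.117 [-0.018   0.0927  0.252 ] 38.0
```

>>> send_rows(
  deltas=[
    [[-0.053,-0.056,-0.017],0.08],
    [[-0.053,-0.056,-0.017],0.16],
    [[-0.053,-0.056,-0.017],0.24],
    [[-0.053,-0.056,-0.017],0.32],
    [[-0.053,-0.056,-0.017],0.332],
  ],
  gripper=0.75,
)

```text
clock: 20.65
tool_pos: [0.4954, -0.0264, 0.4201]
orientation: [179.9, -0.0, -116.2]
force: [-0.2, 0.3, -1.4]
opening: 0.0282
gripper_force: 0.0
```

>>> send_rows(
  deltas=[
    [[-0.129,0.002,0],0.333],
    [[-0.129,0.002,0],0.333],
    [[-0.129,0.002,0],0.333],
    [[-0.129,0.002,0],0.333],
    [[-0.129,0.002,0],0.333],
  ],
)

```text
clock: 21.07
tool_pos: [0.5392, 0.0679, 0.4198]
orientation: [180.0, -0.1, -146.0]
force: [-0.9, -0.6, 0.2]
opening: 0.0615
gripper_force: 0.0
```

>>> send_rows(
  deltas=[
    [[-0.058,0.025,0],0.333],
    [[-0.058,0.025,0],0.333],
    [[-0.058,0.025,0],0.333],
    [[-0.058,0.025,0],0.333],
    [[-0.058,0.025,0],0.333],
  ],
)

```text
clock: 21.48
tool_pos: [0.566, 0.1094, 0.4202]
orientation: [-180.0, -0.1, -176.0]
force: [0.3, 0.0, -0.5]
opening: 0.0659
gripper_force: 0.0
```

```bash
python3 - <<'E'
from h import *
o=st(); print(inv(o['tool_pos']))
plan([up(.003,.193,.28,0),up(.003,.193,.26,0)])
E
```

```text
{'clock': 21.483, 'tool_pos': [0.566, 0.109, 0.42], 'orientation': [-179.976, -0.059, -175.965], 'force': [0.267, 0.027, -0.487], 'opening': 0.066, 'gripper_force': 0.0, 'joint_pos': [30.374, 8.079, 0.427, -0.004, -82.411, -116.338]}
[0.0008 0.1904 0.4202]
[[-0.0027, 0.0033, 0.1753], np.float64(-0.001)] mm 140 deg 0 
[[-0.0, 0.0, 0.025], np.float64(-0.0)] mm 20 deg 0
```

>>> send_rows(
  deltas=[
    [[-0.003,0.002,0.05],0],
    [[-0.003,0.002,0.1],0],
    [[-0.003,0.002,0.15],0],
    [[-0.003,0.002,0.19],0],
    [[-0.003,0.002,0.2],0],
  ],
)

```text
clock: 21.9
tool_pos: [0.5656, 0.1098, 0.2553]
orientation: [-179.9, -0.5, -175.6]
force: [-0.7, -0.1, -0.9]
opening: 0.0656
gripper_force: 0.0
```

>>> send_rows(
  deltas=[
    [[0,0,0.001],0],
    [[0,0,0.002],0],
    [[0,0,0.003],0],
    [[0,0,0.004],0],
    [[0,0,0.005],0],
  ],
)

```text
clock: 22.32
tool_pos: [0.569, 0.1114, 0.2587]
orientation: [179.9, 0.2, -175.8]
force: [-0.1, 0.3, -0.4]
opening: 0.0659
gripper_force: 0.0
```

>>> send_rows(
  deltas=[
    [[0,0,0.001],0],
    [[0,0,0.002],0],
    [[0,0,0.003],0],
    [[0,0,0.004],0],
    [[0,0,0.005],0],
  ],
)

```text
clock: 22.73
tool_pos: [0.5683, 0.1111, 0.2528]
orientation: [180.0, -0.0, -175.8]
force: [0.4, -0.3, 0.1]
opening: 0.0658
gripper_force: 0.0
```

```bash
python3 - <<'E'
from h import *
o=st(); print(inv(o['tool_pos']))
E
```

```text
{'clock': 22.733, 'tool_pos': [0.568, 0.111, 0.253], 'orientation': [179.999, -0.002, -175.806], 'force': [0.373, -0.274, 0.072], 'opening': 0.066, 'gripper_force': 0.0, 'joint_pos': [30.407, 13.24, -14.965, -0.002, -61.796, -116.212]}
[0.0032 0.1919 0.2528]
```

>>> send_rows(
  deltas=[
    [[0,0,0.001],0],
    [[0,0,0.002],0],
    [[0,0,0.003],0],
    [[0,0,0.003],0],
    [[0,0,0.003],0],
  ],
)

```text
clock: 23.15
tool_pos: [0.5683, 0.1111, 0.2504]
orientation: [-180.0, -0.0, -175.8]
force: [0.4, 0.3, -0.1]
opening: 0.0657
gripper_force: 0.0
```

>>> send_rows(
  deltas=[
    [[0,0,0.001],0],
    [[0,0,0.002],0],
    [[0,0,0.003],0],
    [[0,0,0.003],0],
    [[0,0,0.003],0],
  ],
)

```text
clock: 23.57
tool_pos: [0.5682, 0.111, 0.248]
orientation: [-180.0, -0.0, -175.8]
force: [0.4, 1.2, 0.4]
opening: 0.0656
gripper_force: 0.0
```

>>> send_rows(
  deltas=[
    [[0,0,0.001],0],
    [[0,0,0.002],0],
    [[0,0,0.003],0],
    [[0,0,0.003],0],
    [[0,0,0.003],0],
  ],
)

```text
clock: 23.98
tool_pos: [0.5682, 0.1111, 0.2456]
orientation: [-180.0, -0.0, -175.8]
force: [0.9, 0.1, 0.1]
opening: 0.0655
gripper_force: 0.0
```

>>> send_rows(
  deltas=[
    [[0,0,0.001],0],
    [[0,0,0.002],0],
    [[0,0,0.003],0],
    [[0,0,0.003],0],
    [[0,0,0.003],0],
  ],
)

```text
clock: 24.4
tool_pos: [0.5683, 0.1111, 0.2433]
orientation: [-180.0, -0.0, -175.8]
force: [-0.2, -0.3, -0.4]
opening: 0.0656
gripper_force: 0.0
```

>>> send_rows(
  deltas=[
    [[0,0,0.001],0],
    [[0,0,0.002],0],
    [[0,0,0.003],0],
    [[0,0,0.004],0],
    [[0,0,0.004],0],
  ],
)

```text
clock: 24.82
tool_pos: [0.5682, 0.111, 0.2399]
orientation: [-180.0, -0.0, -175.8]
force: [0.2, -0.5, 0.5]
opening: 0.0652
gripper_force: 0.0
```

>>> send_rows(
  deltas=[
    [[0,0,0.001],0],
    [[0,0,0.002],0],
    [[0,0,0.003],0],
    [[0,0,0.004],0],
    [[0,0,0.004],0],
  ],
)

```text
clock: 25.23
tool_pos: [0.5682, 0.1111, 0.2367]
orientation: [-180.0, -0.0, -175.8]
force: [-0.4, -0.5, -0.6]
opening: 0.066
gripper_force: 0.0
```

```bash
python3 - <<'E'
from h import *
o=ctrl.get_obs(); im=[]
for q,S,w in (('scene',5,450),('top',5,350)):
    p=snap(q); i=cv2.cvtColor(p['color'],cv2.COLOR_RGB2BGR); uv=proj(p,UP([0,.14,.2]))[0]; M=np.float32([[S,0,w/2-S*uv[0]],[0,S,250-S*uv[1]]]); im.append(cv2.warpAffine(i,M,(w,500),flags=cv2.INTER_CUBIC))
cv2.imwrite('pics/c4.png',np.hstack(im))
E
```

```text
(no output)
```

View pics/c4.png

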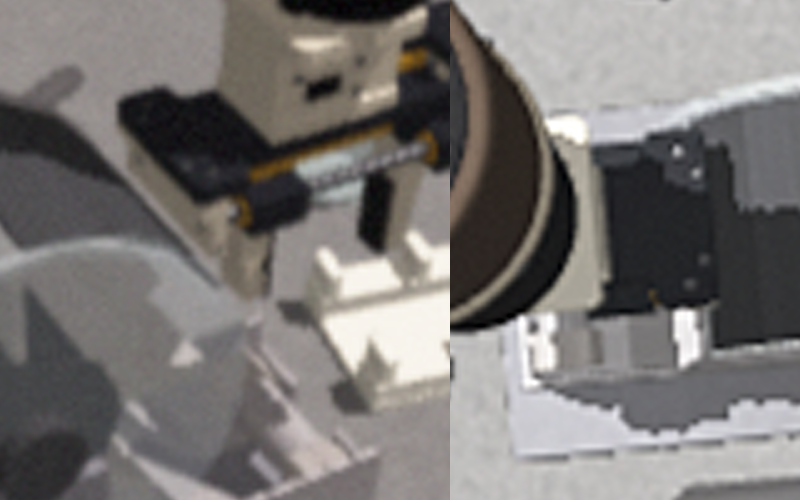

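Scene view: the bar's drum-side end is at (120,100), beside the shutter. Top view: the bar end is at about (715,220). I'll turn that into a y-extent.

```bash
python3 - <<'E'
from h import *
p=snap('top'); uv0=proj(p,UP([0,.14,.2]))[0]
for px in (715,720,735):
    for z in (.25,.28,.31): print(px,z,inv(atz(p,[(px-450-175)/5+uv0[0],(230-250)/5+uv0[1]],z)))
s=snap('scene'); u0=proj(s,UP([0,.14,.2]))[0]
pt=lambda c:(c-np.array([225,250]))/5+u0
# bar end corner: scene (118,100) top-left back; solve z with y from ray at x=-.04/.04
for c in [(118,100),(122,140),(205,205)]:
    cc,d=ray(s,pt(np.array(c,float))); print(c,[ (inv(cc+d*k)) for k in [ (z-cc[2])/d[2] for z in (.24,.27,.30)]])
E
```

```text
715 0.25 [0.0008 0.0954 0.25  ]
715 0.28 [-0.002   0.0949  0.28  ]
715 0.31 [-0.0049  0.0945  0.31  ]
720 0.25 [0.0006 0.0931 0.25  ]
720 0.28 [-0.0022  0.0928  0.28  ]
720 0.31 [-0.0051  0.0924  0.31  ]
735 0.25 [0.     0.0863 0.25  ]
735 0.28 [-0.0028  0.0862  0.28  ]
735 0.31 [-0.0057  0.0861  0.31  ]
(118, 100) [array([-0.0843,  0.1262,  0.24  ]), array([-0.0473,  0.1048,  0.27  ]), array([-0.0104,  0.0834,  0.3   ])]
(122, 140) [array([-0.0542,  0.1117,  0.24  ]), array([-0.0189,  0.0911,  0.27  ]), array([0.0163, 0.0705, 0.3   ])]
(205, 205) [array([0.0078, 0.1213, 0.24  ]), array([0.0396, 0.1002, 0.27  ]), array([0.0714, 0.079 , 0.3   ])]
```

>>> send_rows(
  deltas=[
    [[0,0,0.001],0],
    [[0,0,0.002],0],
    [[0,0,0.003],0],
    [[0,0,0.004],0],
    [[0,0,0.004],0],
  ],
)

```text
clock: 25.85
tool_pos: [0.5682, 0.1111, 0.2335]
orientation: [-180.0, -0.0, -175.8]
force: [-0.4, 0.3, 0.3]
opening: 0.066
gripper_force: 0.0
```

>>> send_rows(
  deltas=[
    [[0,0,0.001],0],
    [[0,0,0.002],0],
    [[0,0,0.003],0],
    [[0,0,0.004],0],
    [[0,0,0.004],0],
  ],
)

```text
clock: 26.27
tool_pos: [0.5682, 0.111, 0.2303]
orientation: [-180.0, -0.0, -175.8]
force: [-0.9, -0.1, 0.1]
opening: 0.0659
gripper_force: 0.0
```

>>> send_rows(
  deltas=[
    [[0,0,0.001],0],
    [[0,0,0.002],0],
    [[0,0,0.003],0],
    [[0,0,0.004],0],
    [[0,0,0.004],0],
  ],
)

```text
clock: 26.68
tool_pos: [0.5682, 0.1111, 0.2271]
orientation: [-180.0, -0.0, -175.8]
force: [-0.4, 0.3, 0.2]
opening: 0.0654
gripper_force: 0.0
```

>>> send_rows(
  deltas=[
    [[0,0,0.001],0],
    [[0,0,0.002],0],
    [[0,0,0.003],0],
    [[0,0,0.004],0],
    [[0,0,0.004],0],
  ],
)

```text
clock: 27.1
tool_pos: [0.5682, 0.1111, 0.2239]
orientation: [-180.0, -0.0, -175.8]
force: [0.7, -0.4, -0.1]
opening: 0.0661
gripper_force: 0.0
```

>>> send_rows(
  deltas=[
    [[0,0,0.001],0],
    [[0,0,0.002],0],
    [[0,0,0.003],0],
    [[0,0,0.004],0],
    [[0,0,0.004],0],
  ],
)

```text
clock: 27.52
tool_pos: [0.5682, 0.111, 0.2207]
orientation: [-180.0, -0.0, -175.8]
force: [0.2, -0.9, -0.1]
opening: 0.0656
gripper_force: 0.0
```

>>> send_rows(
  deltas=[
    [[0,0,0.001],0],
    [[0,0,0.002],0],
    [[0,0,0.003],0],
    [[0,0,0.004],0],
    [[0,0,0.005],0],
  ],
)

```text
clock: 27.93
tool_pos: [0.5683, 0.1111, 0.2168]
orientation: [180.0, 0.0, -175.8]
force: [0.5, 1.2, 0.1]
opening: 0.0652
gripper_force: 0.0
```

>>> send_rows(
  deltas=[
    [[0,0,0.001],0],
    [[0,0,0.002],0],
    [[0,0,0.003],0],
    [[0,0,0.004],0],
    [[0,0,0.004],0],
  ],
)

```text
clock: 28.35
tool_pos: [0.5685, 0.1113, 0.2139]
orientation: [180.0, 0.0, -175.8]
force: [-0.6, 1.3, 1.6]
opening: 0.0656
gripper_force: 0.0
```

>>> send_rows(
  deltas=[
    [[0,0,0.001],0],
    [[0,0,0.002],0],
    [[0,0,0.003],0],
    [[0,0,0.004],0],
    [[0,0,0.004],0],
  ],
)

```text
clock: 28.77
tool_pos: [0.5692, 0.1123, 0.2122]
orientation: [179.9, 0.2, -175.8]
force: [-3.9, 7.2, 9.4]
opening: 0.0659
gripper_force: 0.0
```

I felt light contact: the bar end touched the shutter at about 10 N. So I'll descend further out with the fingers fully open, straddling the capsule off-centre, and slide in as the fingers close, which puts the bar below the shutter edge.

>>> send_rows(
  deltas=[
    [[0,0.01,-0.02],0],
    [[0,0.02,-0.04],0],
    [[0,0.025,-0.05],0],
    [[0,0.025,-0.05],0],
    [[0,0.025,-0.05],0],
  ],
  gripper=1,
)

```text
clock: 29.18
tool_pos: [0.5666, 0.1311, 0.2502]
orientation: [180.0, 0.0, -175.8]
force: [-0.6, -0.2, -1.0]
opening: 0.0865
gripper_force: 0.0
```

```bash
python3 - <<'E'
from h import *
o=st(); print(inv(o['tool_pos']))
plan([up(.004,.2155,.25,0),up(.004,.2155,.14,0),up(.004,.2155,.088,0),up(.004,.1915,.088,0)])
E
```

```text
{'clock': 29.183, 'tool_pos': [0.567, 0.131, 0.25], 'orientation': [179.976, 0.004, -175.796], 'force': [-0.624, -0.161, -0.991], 'opening': 0.086, 'gripper_force': 0.0, 'joint_pos': [32.27, 13.594, -14.848, -0.021, -61.543, -118.056]}
[0.003  0.2119 0.2502]
[[-0.0013, 0.0045, 0.0003], np.float64(0.0009)] mm 4 deg 0 
[[-0.0, 0.0, 0.1375], np.float64(-0.0)] mm 110 deg 0 
[[-0.0, 0.0, 0.065], np.float64(-0.0)] mm 52 deg 0 
[[0.0, -0.03, -0.0], np.float64(-0.0)] mm 24 deg 0
```

>>> send_rows(
  deltas=[
    [[-0.001,0.004,0],0],
    [[-0.001,0.004,0.02],0],
    [[-0.001,0.004,0.05],0],
    [[-0.001,0.004,0.08],0],
    [[-0.001,0.004,0.1],0],
  ],
)

```text
clock: 29.6
tool_pos: [0.5661, 0.1335, 0.1674]
orientation: [-179.9, -0.2, -175.9]
force: [-0.2, 0.4, -0.2]
opening: 0.0874
gripper_force: 0.0
```

>>> send_rows(
  deltas=[
    [[0,0,0.008],0],
    [[0,0,0.016],0],
    [[0,0,0.024],0],
    [[0,0,0.032],0],
    [[0,0,0.036],0],
  ],
)

```text
clock: 30.02
tool_pos: [0.5674, 0.1343, 0.1414]
orientation: [180.0, 0.0, -175.8]
force: [-1.0, 0.1, -0.9]
opening: 0.0875
gripper_force: 0.0
```

>>> send_rows(
  deltas=[
    [[0,0,0.008],0],
    [[0,0,0.016],0],
    [[0,0,0.024],0],
    [[0,0,0.028],0],
    [[0,0,0.028],0],
  ],
)

```text
clock: 30.43
tool_pos: [0.5669, 0.1341, 0.1183]
orientation: [-180.0, -0.1, -175.8]
force: [-0.2, 0.2, 0.2]
opening: 0.0875
gripper_force: 0.0
```

>>> send_rows(
  deltas=[
    [[0,0,0.008],0],
    [[0,0,0.016],0],
    [[0,0,0.024],0],
    [[0,0,0.03],0],
    [[0,0,0.034],0],
  ],
)

```text
clock: 30.85
tool_pos: [0.567, 0.1341, 0.0911]
orientation: [-180.0, -0.1, -175.8]
force: [0.4, -0.5, -0.2]
opening: 0.0876
gripper_force: 0.0
```

```bash
python3 - <<'E'
from h import *
o=st(); print(inv(o['tool_pos'])); caps()
E
```

```text
{'clock': 30.85, 'tool_pos': [0.567, 0.134, 0.091], 'orientation': [-179.975, -0.057, -175.813], 'force': [0.416, -0.537, -0.163], 'opening': 0.088, 'gripper_force': 0.0, 'joint_pos': [32.521, 23.72, -24.551, -0.008, -41.792, -118.329]}
[0.0036 0.2149 0.0911]
scene 0.68 [361.6 221. ] 111 unit@.048 [0.0227 0.1801 0.048 ]
top 0.66 [290.2 210.2] 105 unit@.048 [-0.038   0.1903  0.048 ]
```

>>> send_rows(
  deltas=[
    [[0,-0.003,0.001],0],
    [[0,-0.006,0.002],0],
    [[0,-0.009,0.003],0],
    [[0,-0.012,0.003],0],
    [[0,-0.015,0.003],0],
  ],
)

```text
clock: 31.47
tool_pos: [0.5683, 0.122, 0.0898]
orientation: [180.0, 0.0, -175.8]
force: [0.7, 0.0, -0.1]
opening: 0.0879
gripper_force: 0.0
```

>>> send_rows(
  deltas=[
    [[0,-0.003,0],0],
    [[0,-0.006,0],0],
    [[0,-0.009,0],0],
    [[0,-0.012,0],0],
    [[0,-0.014,0],0],
  ],
  gripper=0.7,
)

```text
clock: 31.88
tool_pos: [0.5691, 0.1109, 0.0897]
orientation: [180.0, -0.0, -175.8]
force: [-0.4, 0.6, -0.3]
opening: 0.0631
gripper_force: 0.0
```

>>> send_rows(
  deltas=[
    [[0,0,0],0],
    [[0,0,0],0],
    [[0,0,0],0],
    [[0,0,0],0],
    [[0,0,0],0],
  ],
  gripper=0,
)

```text
clock: 32.3
tool_pos: [0.569, 0.109, 0.0896]
orientation: [-179.8, -0.1, -175.7]
force: [12.6, -30.8, -2.9]
opening: 0.0337
gripper_force: 15.9
```

>>> send_rows(
  deltas=[
    [[0,0,0],0],
    [[0,0,0],0],
    [[0,0,0],0],
    [[0,0,0],0],
    [[0,0,0],0],
  ],
)

```text
clock: 32.72
tool_pos: [0.5692, 0.1069, 0.0896]
orientation: [-179.7, -0.1, -175.8]
force: [11.4, -25.8, -1.8]
opening: 0.0294
gripper_force: 30.0
```

>>> send_rows(
  deltas=[
    [[0,0,-0.003],0],
    [[0,0,-0.006],0],
    [[0,0,-0.009],0],
    [[0,0,-0.012],0],
    [[0,0,-0.013],0],
  ],
)

```text
clock: 33.13
tool_pos: [0.5672, 0.1078, 0.099]
orientation: [-179.7, -0.3, -175.8]
force: [2.6, -14.4, -5.2]
opening: 0.0293
gripper_force: 30.0
```

>>> send_rows(
  deltas=[
    [[0,-0.002,-0.004],0],
    [[0,-0.002,-0.008],0],
    [[0,-0.002,-0.011],0],
    [[0,-0.002,-0.014],0],
    [[0,-0.002,-0.016],0],
  ],
)

```text
clock: 33.55
tool_pos: [0.5694, 0.1101, 0.1134]
orientation: [180.0, 0.0, -175.8]
force: [0.4, -0.4, -1.2]
opening: 0.0293
gripper_force: 30.0
```

>>> send_rows(
  deltas=[
    [[0,0,-0.003],0],
    [[0,0,-0.006],0],
    [[0,0,-0.009],0],
    [[0,0,-0.011],0],
    [[0,0,-0.013],0],
  ],
)

```text
clock: 33.97
tool_pos: [0.5692, 0.1096, 0.1236]
orientation: [180.0, 0.0, -175.8]
force: [-1.0, 0.2, -1.2]
opening: 0.0293
gripper_force: 30.0
```

>>> send_rows(
  deltas=[
    [[0,0,-0.003],0],
    [[0,0,-0.005],0],
    [[0,0.006,-0.006],0],
    [[0,0.015,-0.006],0],
    [[0,0.03,-0.006],0],
  ],
)

```text
clock: 34.38
tool_pos: [0.5673, 0.1337, 0.1281]
orientation: [-180.0, -0.0, -175.9]
force: [0.0, 0.0, -0.6]
opening: 0.0295
gripper_force: 30.0
```

>>> send_rows(
  deltas=[
    [[0,0.02,-0.02],0],
    [[0,0.04,-0.05],0],
    [[0,0.06,-0.09],0],
    [[0,0.06,-0.11],0],
    [[0,0.06,-0.11],0],
  ],
)

```text
clock: 34.8
tool_pos: [0.5655, 0.1843, 0.2204]
orientation: [179.8, 0.4, -175.7]
force: [0.4, 0.5, -0.8]
opening: 0.0294
gripper_force: 30.0
```

```bash
python3 - <<'E'
from h import *
o=st(); print(inv(o['tool_pos'])); caps(('top',))
p=snap('scene');print(rackfit(p));p=snap('top');print(rackfit(p))
E
```

```text
{'clock': 34.8, 'tool_pos': [0.566, 0.184, 0.22], 'orientation': [179.839, 0.37, -175.661], 'force': [0.358, 0.484, -0.786], 'opening': 0.029, 'gripper_force': 29.996, 'joint_pos': [36.898, 16.07, -15.72, 0.075, -57.811, -122.598]}
[0.0057 0.2651 0.2204]
top 0.59 [250.1 211. ] 133 unit@.048 [-0.03    0.3035  0.048 ]
(array([ 0.49582505,  0.32370964, -0.09923327]), np.float64(1.4618983249429713), 0.71)
(array([0.4709963 , 0.30160608, 0.15326623]), np.float64(44.0923991227981), 0.93)
```

```bash
cat >> h.py <<'E'
RK=[.4945,.325,-.10]
def rk(g,z,dx=0,dy=0): return [*pose(*RK)([dx,g+dy,z])[0],-180+np.degrees(RK[2])]
E
python3 - <<'E'
from h import *
o=st(); a=rk(.09,.2); print(a)
plan([[.535,.30,.25,-180],[a[0],a[1],.2,a[3]],rk(.09,.12),rk(.09,.0815)])
E
```

```text
{'clock': 35.1, 'tool_pos': [0.563, 0.181, 0.215], 'orientation': [-179.94, -0.118, -175.826], 'force': [0.434, 1.623, -1.574], 'opening': 0.029, 'gripper_force': 29.996, 'joint_pos': [36.723, 16.353, -16.106, -0.015, -57.672, -122.542]}
[np.float64(0.5034850074982146), np.float64(0.41455037487502233), np.float64(0.2), np.float64(-185.72957795130824)]
[[0.0245, 0.1509, -0.044], np.float64(0.0464)] mm 127 deg 4 
[[0.0394, 0.1432, 0.0625], np.float64(0.0637)] mm 129 deg 6 
[[0.0, 0.0, 0.1], np.float64(-0.0)] mm 80 deg 0 
[[0.0, 0.0, 0.0481], np.float64(-0.0)] mm 38 deg 0
```

>>> send_rows(
  deltas=[
    [[0.0245,0.04,-0.044],0.046],
    [[0.0245,0.08,-0.044],0.046],
    [[0.0245,0.12,-0.044],0.046],
    [[0.0245,0.151,-0.044],0.046],
    [[0.0245,0.151,-0.044],0.046],
  ],
)

```text
clock: 35.52
tool_pos: [0.5352, 0.3041, 0.2503]
orientation: [180.0, -0.0, -179.8]
force: [0.7, -0.3, -1.0]
opening: 0.0293
gripper_force: 30.0
```

>>> send_rows(
  deltas=[
    [[0.01,0.04,0.01],0.02],
    [[0.02,0.08,0.02],0.04],
    [[0.03,0.12,0.04],0.064],
    [[0.0394,0.143,0.0625],0.064],
    [[0.0394,0.143,0.0625],0.064],
  ],
)

```text
clock: 35.93
tool_pos: [0.5015, 0.4164, 0.196]
orientation: [-179.7, -0.2, 174.4]
force: [0.3, -1.6, -2.2]
opening: 0.0293
gripper_force: 30.0
```

>>> send_rows(
  deltas=[
    [[0,0,0.025],0],
    [[0,0,0.05],0],
    [[0,0,0.075],0],
    [[0,0,0.075],0],
    [[0,0,0.075],0],
  ],
)

```text
clock: 36.35
tool_pos: [0.5038, 0.4136, 0.1399]
orientation: [-179.8, -0.1, 174.3]
force: [0.6, 1.1, -1.2]
opening: 0.0292
gripper_force: 30.0
```

```bash
python3 - <<'E'
from h import *
o=st(); caps()
p=snap('scene');print(rackfit(p));q=snap('top');print(rackfit(q))
im=[]
for p,S,w,off in ((p,6,450,0),(q,5,350,1)):
    i=cv2.cvtColor(p['color'],cv2.COLOR_RGB2BGR); uv=proj(p,pose(*RK)([0,0,.04]))[0]; M=np.float32([[S,0,w/2-S*uv[0]],[0,S,250-S*uv[1]]]); im.append(cv2.warpAffine(i,M,(w,500),flags=cv2.INTER_CUBIC))
    for g in(-.09,-.03,.03,.09):
        cv2.polylines(im[-1],[(proj(p,pose(*RK)([[-.053,g-.025,.04],[.053,g-.025,.04],[.053,g+.025,.04],[-.053,g+.025,.04]]))@M[:,:2].T+M[:,2]).astype(int)],True,(0,0,255),1)
cv2.imwrite('pics/r1.png',np.hstack(im))
plan([rk(.09,.12),rk(.09,.0815)])
E
```

```text
{'clock': 36.35, 'tool_pos': [0.504, 0.414, 0.14], 'orientation': [-179.806, -0.094, 174.262], 'force': [0.596, 1.057, -1.193], 'opening': 0.029, 'gripper_force': 29.997, 'joint_pos': [56.502, 25.722, -12.752, 0.009, -51.742, -152.245]}
scene 0.53 [443.4 167.4] 181 unit@.048 [-0.0543  0.5402  0.048 ]
top 0.51 [171.8 236.5] 125 unit@.048 [-0.082   0.5311  0.048 ]
(array([ 0.59854998, -0.19012605,  0.17206368]), np.float64(1379.508435322718), 0.73)
(array([ 0.49421976,  0.32700921, -0.10602347]), np.float64(2.1786067160254516), 0.89)
[[0.0008, -0.0006, 0.0278], np.float64(0.0002)] mm 22 deg 0 
[[0.0, 0.0, 0.0481], np.float64(-0.0)] mm 38 deg 0
```

View pics/r1.png

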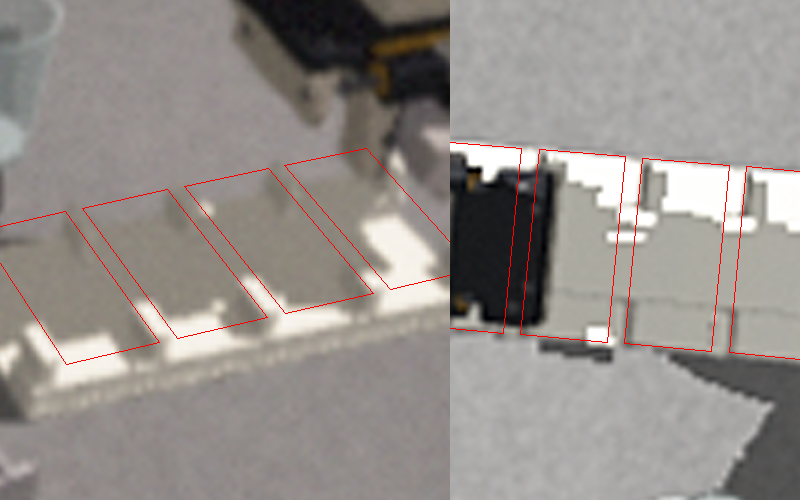

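The overlay agrees with the rack to a few mm: the groove lines fall between the dividers at about (620,230) and (735,230). I'll lower the capsule.

>>> send_rows(
  deltas=[
    [[0.001,0,0.01],0],
    [[0.001,0,0.02],0],
    [[0.001,0,0.03],0],
    [[0.001,0,0.04],0],
    [[0.001,0,0.05],0],
  ],
)

```text
clock: 37.17
tool_pos: [0.5029, 0.4146, 0.0999]
orientation: [-179.9, -0.0, 174.3]
force: [0.4, 0.4, -1.9]
opening: 0.0292
gripper_force: 30.0
```

>>> send_rows(
  deltas=[
    [[0,0,0.006],0],
    [[0,0,0.012],0],
    [[0,0,0.018],0],
    [[0,0,0.023],0],
    [[0,0,0.023],0],
  ],
)

```text
clock: 37.58
tool_pos: [0.5029, 0.4146, 0.082]
orientation: [-179.9, -0.0, 174.3]
force: [0.1, -0.4, -1.7]
opening: 0.0293
gripper_force: 30.0
```

>>> send_rows(
  deltas=[
    [[0,0,0.001],0],
    [[0,0,0.002],0],
    [[0,0,0.0025],0],
    [[0,0,0.0025],0],
    [[0,0,0.0025],0],
  ],
)

```text
clock: 38.0
tool_pos: [0.5032, 0.4149, 0.0812]
orientation: [180.0, 0.0, 174.3]
force: [0.8, -0.6, -1.5]
opening: 0.0296
gripper_force: 30.0
```

>>> send_rows(
  deltas=[
    [[0,0,0],0],
    [[0,0,0],0],
    [[0,0,0],0],
    [[0,0,0],0],
    [[0,0,0],0],
  ],
  gripper=0.47,
)

```text
clock: 38.42
tool_pos: [0.5032, 0.4149, 0.081]
orientation: [180.0, 0.0, 174.3]
force: [-0.4, -0.4, 0.1]
opening: 0.041
gripper_force: 0.0
```

>>> send_rows(
  deltas=[
    [[0,0,-0.01],0],
    [[0,0,-0.03],0],
    [[0,0,-0.07],0],
    [[0,0,-0.11],0],
    [[0,0,-0.15],0],
  ],
)

```text
clock: 38.83
tool_pos: [0.503, 0.4146, 0.2027]
orientation: [-180.0, -0.0, 174.3]
force: [-0.4, 0.9, 0.0]
opening: 0.0414
gripper_force: 0.0
```

```bash
cat >> h.py <<'E'
def wheel0(): return up(-.125,-.094,.385,90)
E
python3 - <<'E'
from h import *
o=st(); caps(); print('expected', inv(pose(*RK)([0,.09,.038])[0]))
plan([[.50,.30,.36,-158],[.48,.12,.39,-128],[.465,-.04,.39,-98],wheel0()])
E
```

```text
{'clock': 38.833, 'tool_pos': [0.503, 0.415, 0.203], 'orientation': [-179.972, -0.005, 174.296], 'force': [-0.405, 0.924, 0.0], 'opening': 0.041, 'gripper_force': 0.0, 'joint_pos': [56.612, 22.166, -9.13, 0.011, -58.731, -152.321]}
scene 0.54 [434.4 176.4] 354 unit@.048 [-0.0328  0.4841  0.048 ]
expected [-0.0396  0.4992  0.038 ]
[[-0.0101, -0.1438, -0.1963], np.float64(-0.3079)] mm 195 deg 28 
[[0.1075, -0.1993, -0.0375], np.float64(-0.3333)] mm 184 deg 30 
[[0.1691, -0.1084, -0.0], np.float64(-0.3333)] mm 161 deg 30 
[[0.178, -0.02, 0.0063], np.float64(-0.1347)] mm 143 deg 12
```

>>> send_rows(
  deltas=[
    [[0,0,-0.05],0],
    [[0,-0.03,-0.1],-0.077],
    [[-0.004,-0.07,-0.15],-0.154],
    [[-0.008,-0.11,-0.19],-0.231],
    [[-0.01,-0.14,-0.196],-0.308],
  ],
  gripper=0,
)

```text
clock: 39.45
tool_pos: [0.5002, 0.3025, 0.3601]
orientation: [180.0, 0.1, -157.6]
force: [1.0, 0.6, 0.4]
opening: 0.0134
gripper_force: 0.0
```

>>> send_rows(
  deltas=[
    [[0.1075,-0.199,-0.0375],-0.333],
    [[0.1075,-0.199,-0.0375],-0.333],
    [[0.1075,-0.199,-0.0375],-0.333],
    [[0.1075,-0.199,-0.0375],-0.333],
    [[0.1075,-0.199,-0.0375],-0.333],
  ],
)

```text
clock: 39.87
tool_pos: [0.4786, 0.119, 0.3883]
orientation: [-180.0, -0.0, -127.6]
force: [0.3, 0.9, 0.8]
opening: 0.0003
gripper_force: 0.0
```

>>> send_rows(
  deltas=[
    [[0.169,-0.108,0],-0.333],
    [[0.169,-0.108,0],-0.333],
    [[0.169,-0.108,0],-0.333],
    [[0.169,-0.108,0],-0.333],
    [[0.169,-0.108,0],-0.333],
  ],
)

```text
clock: 40.28
tool_pos: [0.4633, -0.0404, 0.3871]
orientation: [179.9, -0.1, -97.8]
force: [0.5, -0.7, -0.8]
opening: 0.0002
gripper_force: 0.0
```

```bash
python3 - <<'E'
from h import *
o=st(); plan([wheel0(),up(-.125,-.094,.328,90)])
d=caps(); print(rackfit(snap('top'))); print(inv(pose(*RK)([0,.09,.038])[0]), [inv(atz(d[q][0],np.array(a['xy'])*[640,400],.038)) for q in d for a in d[q][1]])
E
```

```text
{'clock': 40.283, 'tool_pos': [0.463, -0.04, 0.387], 'orientation': [179.91, -0.058, -97.825], 'force': [0.518, -0.689, -0.803], 'opening': 0.0, 'gripper_force': 0.0, 'joint_pos': [19.385, -2.711, -15.199, 0.01, -77.618, -27.213]}
[[0.1773, -0.0215, 0.0026], np.float64(-0.1328)] mm 143 deg 12 
[[0.0, -0.0, 0.0712], np.float64(-0.0)] mm 57 deg 0 
scene 0.71 [436.  174.2] 333 unit@.048 [-0.0387  0.496   0.048 ]
top 0.69 [179.3 220.4] 443 unit@.048 [-0.0385  0.5065  0.048 ]
top 0.18 [223.6 226. ] 2841 unit@.048 [-0.0655  0.3817  0.048 ]
(array([ 0.49495814,  0.3281201 , -0.08705895]), np.float64(39.340214129637474), 0.8)
[-0.0396  0.4992  0.038 ] [array([-0.0472,  0.5063,  0.038 ]), array([-0.0381,  0.5107,  0.038 ]), array([-0.0654,  0.3847,  0.038 ])]
```

The first capsule is down in groove +90. Now the second drop step.

>>> send_rows(
  deltas=[
    [[0.05,-0.02,0],-0.08],
    [[0.09,-0.0215,0],-0.133],
    [[0.13,-0.0215,0.002],-0.133],
    [[0.17,-0.0215,0.002],-0.133],
    [[0.177,-0.0215,0.002],-0.133],
  ],
)

```text
clock: 41.0
tool_pos: [0.4617, -0.1817, 0.3856]
orientation: [179.9, -0.0, -86.2]
force: [0.5, -0.3, 0.1]
opening: 0.0003
gripper_force: 0.0
```

>>> send_rows(
  deltas=[
    [[0,0,0.02],0],
    [[0,0,0.04],0],
    [[0,0,0.06],0],
    [[0,0,0.071],0],
    [[0,0,0.071],0],
  ],
)

```text
clock: 41.42
tool_pos: [0.4614, -0.1785, 0.3272]
orientation: [179.8, 0.0, -86.1]
force: [-0.6, 0.9, 0.4]
opening: 0.0004
gripper_force: 0.0
```

>>> send_rows(
  deltas=[
    [[-0.006,0,0],0],
    [[-0.012,0,0],0],
    [[-0.018,0,0],0],
    [[-0.023,0,0],0],
    [[-0.028,0,0],0],
  ],
)

```text
clock: 41.83
tool_pos: [0.4605, -0.1565, 0.3299]
orientation: [-179.9, 0.0, -86.1]
force: [0.2, 0.0, 0.9]
opening: 0.0008
gripper_force: 0.0
```

>>> send_rows(
  deltas=[
    [[-0.004,0,0],0],
    [[-0.008,0,0],0],
    [[-0.012,0,0],0],
    [[-0.016,0,0],0],
    [[-0.02,0,0],0],
  ],
)

```text
clock: 42.25
tool_pos: [0.4591, -0.1417, 0.33]
orientation: [180.0, -0.1, -86.1]
force: [-1.4, -5.7, 4.2]
opening: 0.0005
gripper_force: 2.5
```

>>> send_rows(
  deltas=[
    [[-0.004,0,0],0],
    [[-0.008,0,0],0],
    [[-0.012,0,0],0],
    [[-0.016,0,0],0],
    [[-0.02,0,0],0],
  ],
)

```text
clock: 42.67
tool_pos: [0.458, -0.125, 0.3293]
orientation: [180.0, -0.0, -86.1]
force: [-2.0, -3.3, 3.7]
opening: 0.0002
gripper_force: 2.2
```

>>> send_rows(
  deltas=[
    [[-0.004,0,0],0],
    [[-0.008,0,0],0],
    [[-0.012,0,0],0],
    [[-0.016,0,0],0],
    [[-0.02,0,0],0],
  ],
)

```text
clock: 43.08
tool_pos: [0.4571, -0.1089, 0.3292]
orientation: [180.0, 0.0, -86.1]
force: [-1.4, -3.0, 3.5]
opening: 0.0001
gripper_force: 1.9
```

>>> send_rows(
  deltas=[
    [[-0.004,0,0],0],
    [[-0.008,0,0],0],
    [[-0.012,0,0],0],
    [[-0.016,0,0],0],
    [[-0.02,0,0],0],
  ],
)

```text
clock: 43.5
tool_pos: [0.4559, -0.0931, 0.3293]
orientation: [180.0, -0.0, -86.1]
force: [-1.4, -5.0, 2.0]
opening: 0.0007
gripper_force: 2.5
```

```bash
sed -i 's/^RK=.*/RK=[.4945,.3235,-.10]/' h.py; python3 - <<'E'
from h import *
o=st();print(inv(o['tool_pos']))
E
```

```text
{'clock': 43.5, 'tool_pos': [0.456, -0.093, 0.329], 'orientation': [179.993, -0.01, -86.079], 'force': [-1.373, -5.045, 1.98], 'opening': 0.001, 'gripper_force': 2.523, 'joint_pos': [12.804, -1.107, -21.112, 0.01, -70.003, -8.887]}
[-0.1235 -0.0037  0.3293]
```

>>> send_rows(
  deltas=[
    [[-0.004,0,0],0],
    [[-0.008,0,0],0],
    [[-0.012,0,0],0],
    [[-0.015,0,0],0],
    [[-0.018,0,0],0],
  ],
)

```text
clock: 43.92
tool_pos: [0.4548, -0.0788, 0.3289]
orientation: [180.0, -0.0, -86.1]
force: [1.3, -5.1, -2.9]
opening: 0.0005
gripper_force: 2.5
```

>>> send_rows(
  deltas=[
    [[-0.004,0,0],0],
    [[-0.008,0,0],0],
    [[-0.012,0,0],0],
    [[-0.0135,0,0],0],
    [[-0.0135,0,0],0],
  ],
)

```text
clock: 44.33
tool_pos: [0.4541, -0.0679, 0.3291]
orientation: [180.0, 0.0, -86.1]
force: [-0.9, -4.5, -2.1]
opening: 0.0004
gripper_force: 1.7
```

>>> send_rows(
  deltas=[
    [[0.004,0,-0.03],0],
    [[0.004,0,-0.06],0],
    [[0.004,0,-0.09],0],
    [[0.004,0,-0.1],0],
    [[0.004,0,-0.1],0],
  ],
)

```text
clock: 44.75
tool_pos: [0.4555, -0.0707, 0.4116]
orientation: [-179.7, 0.1, -86.1]
force: [-0.5, -0.6, 0.5]
opening: 0.0005
gripper_force: 0.0
```

```bash
python3 - <<'E'
from h import *
o=st();print(inv(o['tool_pos'])); d=caps()
r=[[a for a in d[q][1] if abs(inv(atz(d[q][0],np.array(a['xy'])*[640,400],.048))[1]-.18)<.04] for q in d]
if all(r): print('tri',inv(tri([d[q][0] for q in d],[np.array(a[0]['xy'])*[640,400] for a in r])))
plan([up(-.08,.06,.40,60),up(-.03,.15,.38,30),up(.004,.2155,.25,0)])
E
```

```text
{'clock': 44.75, 'tool_pos': [0.455, -0.071, 0.412], 'orientation': [-179.723, 0.089, -86.053], 'force': [-0.484, -0.581, 0.494], 'opening': 0.0, 'gripper_force': 0.0, 'joint_pos': [15.742, -3.801, -13.098, -0.031, -80.414, -11.79]}
[-0.1224  0.0186  0.4116]
scene 0.77 [358.9 213.5] 255 unit@.048 [-0.0048  0.1892  0.048 ]
scene 0.57 [433.3 176.9] 381 unit@.048 [-0.0324  0.4794  0.048 ]
scene 0.3 [404.9 273.4] 1350 unit@.048 [0.215  0.1777 0.048 ]
top 0.96 [179.2 222.3] 464 unit@.048 [-0.0439  0.5073  0.048 ]
top 0.66 [290.8 196.5] 461 unit@.048 [0.0004 0.1853 0.048 ]
tri [1.00e-04 1.85e-01 5.43e-02]
[[-0.0522, -0.0545, 0.0102], np.float64(0.3311)] mm 61 deg 30 
[[-0.1287, 0.0021, 0.025], np.float64(0.3333)] mm 105 deg 30 
[[-0.0777, 0.0497, 0.1625], np.float64(0.3333)] mm 149 deg 30
```

Second capsule is out, at y ≈ .185. Going over it.

>>> send_rows(
  deltas=[
    [[-0.052,-0.0545,0.01],0.08],
    [[-0.052,-0.0545,0.01],0.16],
    [[-0.052,-0.0545,0.01],0.24],
    [[-0.052,-0.0545,0.01],0.32],
    [[-0.052,-0.0545,0.01],0.331],
  ],
  gripper=1,
)

```text
clock: 45.37
tool_pos: [0.4951, -0.0265, 0.3998]
orientation: [179.9, -0.1, -116.2]
force: [0.2, -0.1, -0.6]
opening: 0.0282
gripper_force: 0.0
```

>>> send_rows(
  deltas=[
    [[-0.129,0.002,0.0],0.333],
    [[-0.129,0.002,0.0],0.333],
    [[-0.129,0.002,0.0],0.333],
    [[-0.129,0.002,0.01],0.333],
    [[-0.129,0.002,0.025],0.333],
  ],
)

```text
clock: 45.78
tool_pos: [0.5393, 0.068, 0.3808]
orientation: [180.0, 0.0, -146.0]
force: [-0.0, -0.2, -0.3]
opening: 0.0613
gripper_force: 0.0
```

>>> send_rows(
  deltas=[
    [[-0.07,0.045,0],0.333],
    [[-0.07,0.045,0.02],0.333],
    [[-0.07,0.045,0.04],0.333],
    [[-0.07,0.045,0.06],0.333],
    [[-0.07,0.045,0.1],0.333],
  ],
)

```text
clock: 46.2
tool_pos: [0.5659, 0.1286, 0.3024]
orientation: [179.9, 0.2, -176.0]
force: [0.6, 1.3, 0.2]
opening: 0.0872
gripper_force: 0.0
```

```bash
python3 - <<'E'
from h import *
o=st();print(inv(o['tool_pos']))
plan([up(.002,.208,.25),up(.002,.208,.15,0),up(.002,.208,.0885,0)])
E
```

```text
{'clock': 46.2, 'tool_pos': [0.566, 0.129, 0.302], 'orientation': [179.945, 0.209, -175.975], 'force': [0.634, 1.335, 0.168], 'opening': 0.087, 'gripper_force': 0.0, 'joint_pos': [32.133, 11.195, -10.887, 0.053, -67.708, -118.128]}
[0.0021 0.2095 0.3024]
[[0.0001, -0.0019, 0.0655], np.float64(-0.0011)] mm 52 deg 0 
[[-0.0, 0.0, 0.125], np.float64(-0.0)] mm 100 deg 0 
[[-0.0, 0.0, 0.0769], np.float64(-0.0)] mm 62 deg 0
```

>>> send_rows(
  deltas=[
    [[0,-0.002,0.02],0],
    [[0,-0.002,0.04],0],
    [[0,-0.002,0.06],0],
    [[0,-0.002,0.0655],0],
    [[0,-0.002,0.0655],0],
  ],
)

```text
clock: 46.62
tool_pos: [0.5641, 0.1258, 0.2472]
orientation: [-179.9, -0.2, -175.7]
force: [-0.5, -1.0, 0.4]
opening: 0.0871
gripper_force: 0.0
```

>>> send_rows(
  deltas=[
    [[0,0,0.01],0],
    [[0,0,0.02],0],
    [[0,0,0.03],0],
    [[0,0,0.04],0],
    [[0,0,0.05],0],
  ],
)

```text
clock: 47.03
tool_pos: [0.5649, 0.1263, 0.2082]
orientation: [180.0, 0.0, -175.8]
force: [-0.2, 0.6, 0.3]
opening: 0.0877
gripper_force: 0.0
```

>>> send_rows(
  deltas=[
    [[0,0,0.015],0],
    [[0,0,0.03],0],
    [[0,0,0.045],0],
    [[0,0,0.06],0],
    [[0,0,0.075],0],
  ],
)

```text
clock: 47.45
tool_pos: [0.5649, 0.1262, 0.1479]
orientation: [-180.0, -0.0, -175.8]
force: [-0.8, -0.4, -0.1]
opening: 0.0876
gripper_force: 0.0
```

>>> send_rows(
  deltas=[
    [[0,0,0.008],0],
    [[0,0,0.016],0],
    [[0,0,0.024],0],
    [[0,0,0.032],0],
    [[0,0,0.04],0],
  ],
)

```text
clock: 47.87
tool_pos: [0.5651, 0.1264, 0.1167]
orientation: [180.0, 0.0, -175.8]
force: [0.8, 0.3, -0.3]
opening: 0.0881
gripper_force: 0.0
```

>>> send_rows(
  deltas=[
    [[0,0,0.008],0],
    [[0,0,0.016],0],
    [[0,0,0.024],0],
    [[0,0,0.03],0],
    [[0,0,0.036],0],
  ],
)

```text
clock: 48.28
tool_pos: [0.5649, 0.1263, 0.0876]
orientation: [-180.0, -0.0, -175.8]
force: [-0.1, -0.1, -0.0]
opening: 0.0875
gripper_force: 0.0
```

>>> send_rows(
  deltas=[
    [[0,0.003,0],0],
    [[0,0.006,0],0],
    [[0,0.009,0],0],
    [[0,0.0115,0],0],
    [[0,0.0115,0],0],
  ],
)

```text
clock: 48.7
tool_pos: [0.5644, 0.1345, 0.0884]
orientation: [-179.9, -0.0, -175.8]
force: [2.5, -8.5, 0.0]
opening: 0.0875
gripper_force: 4.3
```

>>> send_rows(
  deltas=[
    [[0,-0.004,0],0],
    [[0,-0.008,0],0],
    [[0,-0.012,0],0],
    [[0,-0.016,0],0],
    [[0,-0.02,0],0],
  ],
)

```text
clock: 49.12
tool_pos: [0.5655, 0.1194, 0.0883]
orientation: [180.0, 0.0, -175.8]
force: [0.6, -0.3, -0.1]
opening: 0.0877
gripper_force: 0.0
```

>>> send_rows(
  deltas=[
    [[0,-0.004,0],0],
    [[0,-0.008,0],0],
    [[0,-0.012,0],0],
    [[0,-0.015,0],0],
    [[0,-0.015,0],0],
  ],
  gripper=0.6,
)

```text
clock: 49.53
tool_pos: [0.5663, 0.107, 0.0881]
orientation: [-180.0, -0.0, -175.8]
force: [0.7, -0.5, 0.5]
opening: 0.0599
gripper_force: 0.0
```

```bash
python3 - <<'E'
from h import *
o=st();print(inv(o['tool_pos'])); caps()
E
```

```text
{'clock': 49.533, 'tool_pos': [0.566, 0.107, 0.088], 'orientation': [-179.997, -0.01, -175.837], 'force': [0.694, -0.494, 0.542], 'opening': 0.06, 'gripper_force': 0.0, 'joint_pos': [30.14, 23.474, -25.568, -0.003, -40.969, -115.975]}
[0.0009 0.188  0.0881]
scene 0.93 [435.7 175.3] 341 unit@.048 [-0.0349  0.4914  0.048 ]
scene 0.62 [361.9 217.6] 125 unit@.048 [0.0124 0.1879 0.048 ]
top 0.46 [291.6 209.6] 74 unit@.048 [-0.0366  0.1862  0.048 ]
```

>>> send_rows(
  deltas=[
    [[0,0,0],0],
    [[0,0,0],0],
    [[0,0,0],0],
    [[0,0,0],0],
    [[0,0,0],0],
  ],
  gripper=0,
)

```text
clock: 50.15
tool_pos: [0.5663, 0.1057, 0.0881]
orientation: [-179.8, -0.1, -175.8]
force: [4.3, -11.8, 0.1]
opening: 0.0291
gripper_force: 30.0
```

>>> send_rows(
  deltas=[
    [[0,0,0],0],
    [[0,0,0],0],
    [[0,0,0],0],
    [[0,0,0],0],
    [[0,0,0],0],
  ],
)

```text
clock: 50.57
tool_pos: [0.5663, 0.1057, 0.0881]
orientation: [-179.9, -0.1, -175.8]
force: [4.6, -9.9, -0.2]
opening: 0.0291
gripper_force: 30.0
```

>>> send_rows(
  deltas=[
    [[0,-0.0005,-0.004],0],
    [[0,-0.0005,-0.008],0],
    [[0,-0.0005,-0.012],0],
    [[0,-0.0005,-0.016],0],
    [[0,-0.0005,-0.02],0],
  ],
)

```text
clock: 50.98
tool_pos: [0.5662, 0.107, 0.104]
orientation: [-180.0, -0.0, -175.8]
force: [-0.1, 0.6, -1.5]
opening: 0.0289
gripper_force: 30.0
```

>>> send_rows(
  deltas=[
    [[0,0,-0.004],0],
    [[0,0,-0.008],0],
    [[0,0,-0.012],0],
    [[0,0,-0.016],0],
    [[0,0,-0.02],0],
  ],
)

```text
clock: 51.4
tool_pos: [0.5664, 0.1073, 0.1205]
orientation: [180.0, 0.0, -175.8]
force: [-0.4, 0.5, -1.4]
opening: 0.0293
gripper_force: 30.0
```

>>> send_rows(
  deltas=[
    [[0,0,-0.004],0],
    [[0,0,-0.006],0],
    [[0,0.006,-0.008],0],
    [[0,0.015,-0.008],0],
    [[0,0.03,-0.008],0],
  ],
)

```text
clock: 51.82
tool_pos: [0.5645, 0.1313, 0.1265]
orientation: [180.0, -0.0, -175.9]
force: [0.4, 1.1, -1.4]
opening: 0.029
gripper_force: 30.0
```

>>> send_rows(
  deltas=[
    [[0,0.02,-0.02],0],
    [[0,0.04,-0.05],0],
    [[0,0.06,-0.09],0],
    [[0,0.06,-0.13],0],
    [[0,0.06,-0.13],0],
  ],
)

```text
clock: 52.23
tool_pos: [0.5636, 0.1822, 0.2371]
orientation: [179.8, 0.5, -175.6]
force: [1.6, 1.1, 0.6]
opening: 0.0292
gripper_force: 30.0
```

```bash
python3 - <<'E'
from h import *
o=st(); d=caps(('scene',))
print(rackfit(d['scene'][0]), rackfit(snap('top')))
a=rk(.03,.2)
plan([[.535,.28,.25,-180],[a[0],a[1],.16,a[3]],rk(.03,.12)])
E
```

```text
{'clock': 52.233, 'tool_pos': [0.564, 0.182, 0.237], 'orientation': [179.805, 0.529, -175.627], 'force': [1.567, 1.084, 0.608], 'opening': 0.029, 'gripper_force': 29.999, 'joint_pos': [36.874, 14.922, -14.958, 0.14, -59.568, -122.57]}
scene 0.85 [395.7 171.5] 239 unit@.048 [-0.1076  0.392   0.048 ]
(array([ 0.49279692,  0.32745578, -0.07850432]), np.float64(13.064482724101897), 0.61) (array([0.47408395, 0.27252348, 0.12318321]), np.float64(67.5831479101477), 0.6)
[[0.0224, 0.1283, -0.026], np.float64(0.0466)] mm 106 deg 4 
[[0.0469, 0.0917, 0.1125], np.float64(0.0637)] mm 122 deg 6 
[[0.0, 0.0, 0.05], np.float64(-0.0)] mm 40 deg 0
```

>>> send_rows(
  deltas=[
    [[0.0224,0.04,-0.026],0.046],
    [[0.0224,0.08,-0.026],0.046],
    [[0.0224,0.12,-0.026],0.046],
    [[0.0224,0.128,-0.026],0.046],
    [[0.0224,0.128,-0.026],0.046],
  ],
)

```text
clock: 52.9
tool_pos: [0.5351, 0.2815, 0.2497]
orientation: [-179.9, -0.1, -179.8]
force: [0.0, -0.1, -0.8]
opening: 0.0292
gripper_force: 30.0
```

>>> send_rows(
  deltas=[
    [[0.01,0.03,0.01],0.02],
    [[0.02,0.06,0.03],0.04],
    [[0.04,0.09,0.06],0.064],
    [[0.047,0.092,0.09],0.064],
    [[0.047,0.092,0.09],0.064],
  ],
)

```text
clock: 53.32
tool_pos: [0.4949, 0.3514, 0.1735]
orientation: [-179.6, -0.4, 174.3]
force: [-0.7, -2.0, -2.7]
opening: 0.0294
gripper_force: 30.0
```

```bash
python3 - <<'E'
from h import *
o=st(); d=caps()
for q in d: print(q,rackfit(d[q][0]))
print(inv(pose(*RK)([0,.09,.038])[0]))
plan([rk(.03,.11),rk(.03,.0795)])
E
```

```text
{'clock': 53.317, 'tool_pos': [0.495, 0.351, 0.173], 'orientation': [-179.571, -0.369, 174.292], 'force': [-0.685, -2.042, -2.737], 'opening': 0.029, 'gripper_force': 29.999, 'joint_pos': [53.742, 20.199, -16.521, -0.124, -53.837, -149.376]}
scene 0.53 [436.4 176. ] 285 unit@.048 [-0.0314  0.4911  0.048 ]
scene 0.47 [425.8 160. ] 211 unit@.048 [-0.1108  0.5157  0.048 ]
top 0.64 [191.4 207.5] 81 unit@.048 [-0.0051  0.4695  0.048 ]
scene (array([ 0.49232296,  0.3260027 , -0.10038022]), np.float64(5.4154422781257185), 0.56)
top (array([ 0.48006076,  0.18099748, -0.08311863]), np.float64(11.970598492964173), 0.56)
[-0.0397  0.4977  0.038 ]
[[0.0022, 0.0002, 0.0886], np.float64(-0.0003)] mm 71 deg 0 
[[0.0, 0.0, 0.0381], np.float64(-0.0)] mm 30 deg 0
```

>>> send_rows(
  deltas=[
    [[0.002,0,0.02],0],
    [[0.002,0,0.04],0],
    [[0.002,0,0.06],0],
    [[0.002,0,0.08],0],
    [[0.002,0,0.0886],0],
  ],
)

```text
clock: 54.03
tool_pos: [0.4967, 0.3526, 0.1076]
orientation: [-180.0, -0.0, 174.2]
force: [0.2, 0.1, -1.8]
opening: 0.0295
gripper_force: 30.0
```

>>> send_rows(
  deltas=[
    [[0,0,0.008],0],
    [[0,0,0.016],0],
    [[0,0,0.024],0],
    [[0,0,0.031],0],
    [[0,0,0.038],0],
  ],
)

```text
clock: 54.45
tool_pos: [0.4967, 0.3537, 0.078]
orientation: [180.0, 0.0, 174.3]
force: [-1.0, -0.8, 3.0]
opening: 0.0292
gripper_force: 30.0
```

>>> send_rows(
  deltas=[
    [[0,0,0],0],
    [[0,0,0],0],
    [[0,0,0],0],
    [[0,0,0],0],
    [[0,0,0],0],
  ],
)

```text
clock: 54.87
tool_pos: [0.4965, 0.3535, 0.0781]
orientation: [180.0, 0.0, 174.3]
force: [-0.0, -1.0, -0.8]
opening: 0.0292
gripper_force: 30.0
```

Seated at the expected height. I'll release it, retreat and return to the wheel.

>>> send_rows(
  deltas=[
    [[0,0,0],0],
    [[0,0,0],0],
    [[0,0,0],0],
    [[0,0,0],0],
    [[0,0,0],0],
  ],
  gripper=0.47,
)

```text
clock: 55.28
tool_pos: [0.4965, 0.3535, 0.0781]
orientation: [180.0, 0.0, 174.3]
force: [-0.3, 0.4, 0.4]
opening: 0.0412
gripper_force: 0.0
```

>>> send_rows(
  deltas=[
    [[0,0,-0.01],0],
    [[0,0,-0.03],0],
    [[0,0,-0.07],0],
    [[0,0,-0.11],0],
    [[0,0,-0.15],0],
  ],
)

```text
clock: 55.7
tool_pos: [0.4963, 0.3532, 0.1998]
orientation: [-180.0, -0.0, 174.3]
force: [0.0, 0.5, -0.2]
opening: 0.0409
gripper_force: 0.0
```

```bash
python3 - <<'E'
from h import *
o=st()
plan([[.50,.25,.36,-158],[.48,.11,.39,-128],[.465,-.04,.39,-98]])
E
```

```text
{'clock': 55.7, 'tool_pos': [0.496, 0.353, 0.2], 'orientation': [-179.97, -0.008, 174.298], 'force': [0.043, 0.48, -0.164], 'opening': 0.041, 'gripper_force': 0.0, 'joint_pos': [53.795, 18.633, -14.977, 0.01, -56.419, -149.502]}
[[-0.0174, -0.1279, -0.2002], np.float64(-0.3078)] mm 191 deg 28 
[[0.0887, -0.1529, -0.0375], np.float64(-0.3333)] mm 145 deg 30 
[[0.1593, -0.1007, -0.0], np.float64(-0.3333)] mm 151 deg 30
```

>>> send_rows(
  deltas=[
    [[0,0,-0.05],0],
    [[-0.004,-0.03,-0.1],-0.077],
    [[-0.008,-0.06,-0.15],-0.154],
    [[-0.012,-0.1,-0.19],-0.231],
    [[-0.0174,-0.128,-0.2],-0.308],
  ],
  gripper=0,
)

```text
clock: 56.12
tool_pos: [0.5004, 0.2498, 0.3629]
orientation: [179.9, 0.3, -157.6]
force: [2.0, 0.3, -0.0]
opening: 0.0135
gripper_force: 0.0
```

>>> send_rows(
  deltas=[
    [[0.0887,-0.153,-0.0375],-0.333],
    [[0.0887,-0.153,-0.0375],-0.333],
    [[0.0887,-0.153,-0.0375],-0.333],
    [[0.0887,-0.153,-0.0375],-0.333],
    [[0.0887,-0.153,-0.0375],-0.333],
  ],
)

```text
clock: 56.53
tool_pos: [0.4793, 0.1066, 0.3908]
orientation: [-179.9, 0.2, -127.7]
force: [-0.5, 0.2, 0.2]
opening: 0.0004
gripper_force: 0.0
```

>>> send_rows(
  deltas=[
    [[0.159,-0.1007,0],-0.333],
    [[0.159,-0.1007,0],-0.333],
    [[0.159,-0.1007,0],-0.333],
    [[0.159,-0.1007,0],-0.333],
    [[0.159,-0.1007,0],-0.333],
  ],
)

```text
clock: 56.95
tool_pos: [0.4643, -0.0431, 0.3887]
orientation: [-180.0, -0.0, -97.9]
force: [-0.7, 1.2, 0.2]
opening: 0.0003
gripper_force: 0.0
```

```bash
python3 - <<'E'
from h import *
o=st(); plan([wheel0(),up(-.125,-.094,.328,90)]); d=caps()
print([inv(pose(*RK)([0,g,.038])[0]) for g in(.09,.03)])
for q in d: print(q,rackfit(d[q][0]))
E
```

```text
{'clock': 56.95, 'tool_pos': [0.464, -0.043, 0.389], 'orientation': [-179.975, -0.022, -97.885], 'force': [-0.703, 1.244, 0.193], 'opening': 0.0, 'gripper_force': 0.0, 'joint_pos': [19.009, -2.683, -14.975, 0.032, -77.694, -26.901]}
[[0.1741, -0.02, 0.0046], np.float64(-0.1334)] mm 140 deg 12 
[[0.0, -0.0, 0.0712], np.float64(-0.0)] mm 57 deg 0 
scene 0.81 [419.2 181.7] 334 unit@.048 [-0.0346  0.4259  0.048 ]
scene 0.71 [433.8 178.5] 374 unit@.048 [-0.0258  0.4758  0.048 ]
top 0.73 [204.7 223.6] 463 unit@.048 [-0.054  0.435  0.048]
top 0.62 [178.3 222.4] 462 unit@.048 [-0.0439  0.5098  0.048 ]
top 0.22 [370. 182.] 9105 unit@.048 [ 0.0209 -0.0405  0.048 ]
[array([-0.0397,  0.4977,  0.038 ]), array([-0.05  ,  0.4386,  0.038 ])]
scene (array([ 0.49294103,  0.32712105, -0.10460525]), np.float64(5.357300353810024), 0.67)
top (array([ 0.48699421,  0.21137105, -0.05573251]), np.float64(38.13098997168104), 0.86)
```

Both capsules are in the rack. Now the last drum step.

>>> send_rows(
  deltas=[
    [[0.05,-0.02,0],-0.08],
    [[0.09,-0.02,0],-0.133],
    [[0.13,-0.02,0.004],-0.133],
    [[0.17,-0.02,0.005],-0.133],
    [[0.174,-0.02,0.005],-0.133],
  ],
)

```text
clock: 57.67
tool_pos: [0.4614, -0.1821, 0.3835]
orientation: [179.9, -0.0, -86.2]
force: [0.5, 1.3, 0.3]
opening: 0.0002
gripper_force: 0.0
```

>>> send_rows(
  deltas=[
    [[0,0,0.02],0],
    [[0,0,0.04],0],
    [[0,0,0.06],0],
    [[0,0,0.071],0],
    [[0,0,0.071],0],
  ],
)

```text
clock: 58.08
tool_pos: [0.4613, -0.1788, 0.3253]
orientation: [179.8, 0.0, -86.1]
force: [-0.5, -0.5, -0.1]
opening: 0.0005
gripper_force: 0.0
```

>>> send_rows(
  deltas=[
    [[-0.006,0,0],0],
    [[-0.012,0,0],0],
    [[-0.018,0,0],0],
    [[-0.023,0,0],0],
    [[-0.028,0,0],0],
  ],
)

```text
clock: 58.5
tool_pos: [0.4603, -0.1568, 0.3279]
orientation: [-179.9, -0.0, -86.1]
force: [-0.0, 0.3, 0.1]
opening: 0.0001
gripper_force: 0.0
```

>>> send_rows(
  deltas=[
    [[-0.004,0,0],0],
    [[-0.008,0,0],0],
    [[-0.012,0,0],0],
    [[-0.016,0,0],0],
    [[-0.02,0,0],0],
  ],
)

```text
clock: 58.92
tool_pos: [0.459, -0.1422, 0.3282]
orientation: [-180.0, -0.1, -86.1]
force: [-1.6, -6.0, 4.2]
opening: 0.0001
gripper_force: 3.0
```

>>> send_rows(
  deltas=[
    [[-0.004,0,0],0],
    [[-0.008,0,0],0],
    [[-0.012,0,0],0],
    [[-0.016,0,0],0],
    [[-0.02,0,0],0],
  ],
)

```text
clock: 59.33
tool_pos: [0.4577, -0.1261, 0.328]
orientation: [180.0, -0.1, -86.1]
force: [-2.8, -4.0, 3.9]
opening: 0.0008
gripper_force: 2.6
```

>>> send_rows(
  deltas=[
    [[-0.004,0,0],0],
    [[-0.008,0,0],0],
    [[-0.012,0,0],0],
    [[-0.016,0,0],0],
    [[-0.02,0,0],0],
  ],
)

```text
clock: 59.75
tool_pos: [0.4567, -0.1094, 0.3273]
orientation: [180.0, -0.0, -86.1]
force: [-2.7, -4.5, 3.6]
opening: 0.0006
gripper_force: 2.4
```

>>> send_rows(
  deltas=[
    [[-0.004,0,0],0],
    [[-0.008,0,0],0],
    [[-0.012,0,0],0],
    [[-0.016,0,0],0],
    [[-0.02,0,0],0],
  ],
)

```text
clock: 60.17
tool_pos: [0.4557, -0.0935, 0.3272]
orientation: [180.0, -0.0, -86.1]
force: [-1.1, -6.1, 1.9]
opening: 0.0005
gripper_force: 3.1
```

```bash
python3 - <<'E'
from h import *
o=st();print(inv(o['tool_pos']))
E
```

```text
{'clock': 60.167, 'tool_pos': [0.456, -0.093, 0.327], 'orientation': [179.977, -0.033, -86.069], 'force': [-1.135, -6.131, 1.852], 'opening': 0.0, 'gripper_force': 3.126, 'joint_pos': [12.782, -1.046, -21.336, 0.031, -69.737, -8.863]}
[-0.1238 -0.004   0.3272]
```

>>> send_rows(
  deltas=[
    [[-0.004,0,0],0],
    [[-0.008,0,0],0],
    [[-0.012,0,0],0],
    [[-0.015,0,0],0],
    [[-0.018,0,0],0],
  ],
)

```text
clock: 60.58
tool_pos: [0.4546, -0.079, 0.3264]
orientation: [179.9, -0.0, -86.1]
force: [0.3, -5.6, -1.6]
opening: 0.0006
gripper_force: 2.6
```

>>> send_rows(
  deltas=[
    [[-0.004,0,0],0],
    [[-0.008,0,0],0],
    [[-0.011,0,0],0],
    [[-0.013,0,0],0],
    [[-0.013,0,0],0],
  ],
)

```text
clock: 61.0
tool_pos: [0.454, -0.0685, 0.3266]
orientation: [180.0, -0.0, -86.1]
force: [0.7, -4.5, -1.3]
opening: 0.0003
gripper_force: 1.8
```

>>> send_rows(
  deltas=[
    [[0.004,0,-0.03],0],
    [[0.004,0,-0.06],0],
    [[0.004,0,-0.09],0],
    [[0.004,0,-0.1],0],
    [[0.004,0,-0.1],0],
  ],
)

```text
clock: 61.42
tool_pos: [0.4554, -0.0712, 0.4092]
orientation: [-179.7, 0.1, -86.1]
force: [-0.6, 0.6, 0.4]
opening: 0.0004
gripper_force: 0.0
```

```bash
python3 - <<'E'
from h import *
o=st();print(inv(o['tool_pos'])); d=caps()
for q in d: print(q,rackfit(d[q][0]))
plan([up(-.08,.06,.40,60),up(-.03,.15,.38,30),up(.004,.2155,.25,0)])
E
```

```text
{'clock': 61.417, 'tool_pos': [0.455, -0.071, 0.409], 'orientation': [-179.737, 0.09, -86.052], 'force': [-0.584, 0.586, 0.427], 'opening': 0.0, 'gripper_force': 0.0, 'joint_pos': [15.677, -3.753, -13.355, -0.035, -80.123, -11.723]}
[-0.1225  0.0182  0.4092]
scene 0.72 [420.4 180.3] 353 unit@.048 [-0.038   0.4333  0.048 ]
scene 0.56 [436.4 172.4] 325 unit@.048 [-0.0451  0.5031  0.048 ]
top 0.86 [174.9 224.8] 441 unit@.048 [-0.0498  0.52    0.048 ]
top 0.6 [203.2 222.7] 342 unit@.048 [-0.051  0.439  0.048]
scene (array([ 0.48355106,  0.33552363, -0.09534979]), np.float64(7.175510808918856), 0.83)
top (array([ 0.55881909, -0.36318946, -0.36605892]), np.float64(15.938690517139415), 0.71)
[[-0.0532, -0.0547, 0.0076], np.float64(0.3311)] mm 61 deg 30 
[[-0.1287, 0.0021, 0.025], np.float64(0.3333)] mm 105 deg 30 
[[-0.0777, 0.0497, 0.1625], np.float64(0.3333)] mm 149 deg 30
```

```bash
python3 - <<'E'
from h import *
d=caps()
p=d['top'][0]; i0=cv2.imread('pics/top0.png').astype(int); i1=cv2.cvtColor(p['color'],cv2.COLOR_RGB2BGR).astype(int)
q=proj(p,UP([[.05,.15,.048],[.05,.205,.048],[-.05,.205,.048],[-.05,.15,.048]]))
m=np.zeros((400,640),np.uint8); cv2.fillPoly(m,[q.astype(np.int32)],1)
df=np.abs(i1-i0).max(2); print('tray diff mean',df[m>0].mean(),'frac>25',(df[m>0]>25).mean())
s=d['scene'][0]; print(rackfit(s),rackfit(p))
im=[]
for p,S,w,c in ((s,4,400,UP([0,.22,.08])),(p,4,400,UP([0,.25,.08]))):
    i=cv2.cvtColor(p['color'],cv2.COLOR_RGB2BGR); uv=proj(p,c)[0]; M=np.float32([[S,0,w/2-S*uv[0]],[0,S,250-S*uv[1]]]); im.append(cv2.warpAffine(i,M,(w,500),flags=cv2.INTER_CUBIC))
cv2.imwrite('pics/last.png',np.hstack(im))
E
```

```text
scene 0.85 [436.7 173.5] 328 unit@.048 [-0.0404  0.5001  0.048 ]
scene 0.56 [419.3 179.8] 373 unit@.048 [-0.0415  0.432   0.048 ]
top 0.92 [176.7 227.4] 453 unit@.048 [-0.0576  0.5153  0.048 ]
top 0.72 [203.  224.3] 390 unit@.048 [-0.0556  0.4399  0.048 ]
tray diff mean 25.920873124147338 frac>25 0.47203274215552526
(array([ 0.48840142,  0.33393172, -0.06302587]), np.float64(9.574675612122032), 0.69) (array([ 0.4736507 ,  0.22162716, -0.10100034]), np.float64(13.09329048200762), 0.78)
```

View pics/last.png

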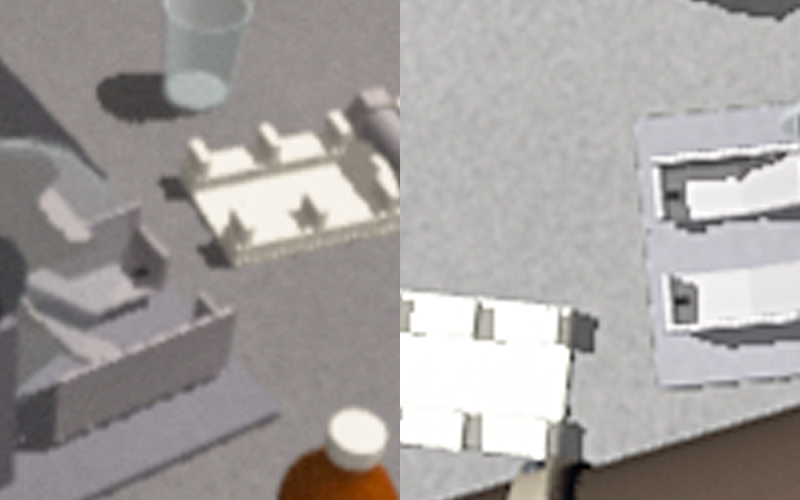

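The tray is empty, so only two capsules were present. I'll check how both sit in the rack by triangulation, since the rack may have shifted.

```bash
python3 - <<'E'
from h import *
C={}
for q in('scene','top'):
    p=snap(q); r=[a for a in ctrl.cut_out(p,'capsule0') if a['pixels'].sum()<700 and a['conf']>.4]
    r=sorted(r,key=lambda a:a['xy'][0]*(1 if q=='top' else -1)); C[q]=(p,r)
    m=ctrl.cut_out(p,'rack')[0]['pixels']; ys,xs=np.nonzero(m)
    for a in r:
        yy,xx=np.nonzero(a['pixels']); pts=np.c_[xx,yy].astype(np.float32); rc=cv2.minAreaRect(pts); print(q,np.round(rc[0],1),np.round(rc[1],1),round(rc[2],1),len(xx))
    # white pixels = rack, direct
    im=p['color'].astype(int); 
    u=proj(p,pose(*RK)([0,0,.03]))[0]; reg=np.zeros((400,640),bool); reg[int(u[1])-40:int(u[1])+40,int(u[0])-65:int(u[0])+65]=True
    C[q]+=((m&reg),)
    print(q,'rack mask',int(m.sum()),int((m&reg).sum()),'bbox',xs.min(),xs.max(),ys.min(),ys.max())
for k in range(2):
    X=tri([C[q][0] for q in C],[np.array(cv2.minAreaRect(np.argwhere(C[q][1][k]['pixels'])[:,::-1].astype(np.float32))[0])+.5 for q in C]); v=pose(0,0,-RK[2])(X-[RK[0],RK[1],0])[0]; print('caps',X.round(4),'rack frame',v.round(4))
# rack from union of rack mask + capsule masks, both cams jointly
W=np.array([[sx*.054,sy*.128,z] for sx in(-1,1) for sy in(-1,1) for z in(0,.04)]); H=[]
for q in C:
    m=C[q][2].astype(np.uint8)
    for a in C[q][1]: m|=a['pixels'].astype(np.uint8)
    m=cv2.morphologyEx(m,cv2.MORPH_OPEN,np.ones((3,3),np.uint8)); H.append((C[q][0],cv2.convexHull(np.argwhere(m)[:,::-1].astype(np.float32))[:,0]))
def f(v,HH):
    o=[]
    for p,h in HH:
        w=cv2.convexHull(proj(p,pose(*v)(W)).astype(np.float32)); o+=[cv2.pointPolygonTest(w,(float(a),float(b)),True) for a,b in h]
    return o
for HH in (H,H[:1],H[1:]):
    r=least_squares(f,RK,args=(HH,),diff_step=1e-3,loss='soft_l1',x_scale=[.01,.01,.05]); print('rack',r.x.round(4),r.cost, 'n',len(r.fun))
E
```

```text
scene [438.  172.6] [33.2 13.4] 48.8 361
scene [419.9 177.1] [32.8 12.8] 50.5 370
scene rack mask 1822 1822 bbox 366 455 165 207
top [177.5 224.8] [14.3 35.4] 6.1 442
top [199.7 225.9] [14.1 35.6] 5.9 439
top rack mask 2358 2358 bbox 166 258 205 249
caps [0.4911 0.4325 0.0354] rack frame [-0.0142  0.1081  0.0354]
caps [0.4864 0.3678 0.0345] rack frame [-0.0125  0.0433  0.0345]
rack [ 0.484   0.3362 -0.11  ] 14.821719885912014 n 31
rack [ 0.4817  0.3355 -0.0896] 7.381820410292399 n 15
rack [ 0.4856  0.3358 -0.1305] 4.493241027871701 n 16
```

Both capsules lie in neighbouring grooves at the right height. The rack itself was nudged about 1 cm by the announced disturbance. Now to close the lever.

```bash
python3 - <<'E'
from h import *
o=st()
plan([up(-.11,-.06,.42,60),up(-.09,-.14,.42,30),up(-.0754,-.215,.42,0),up(-.0754,-.215,.27,0),up(-.0754,-.215,.21),up(-.0754,-.215,.146)])
E
```

```text
{'clock': 62.317, 'tool_pos': [0.454, -0.072, 0.407], 'orientation': [-179.993, 0.001, -86.081], 'force': [-0.54, 0.223, -0.239], 'opening': 0.001, 'gripper_force': 0.0, 'joint_pos': [15.632, -3.685, -13.552, 0.001, -80.126, -11.713]}
[[0.0967, -0.0174, -0.0159], np.float64(0.331)] mm 80 deg 30 
[[0.0741, -0.0717, -0.0], np.float64(0.3333)] mm 82 deg 30 
[[0.0311, -0.0903, -0.0], np.float64(0.3333)] mm 76 deg 30 
[[-0.0, 0.0, 0.1875], np.float64(-0.0)] mm 150 deg 0 
[[-0.0, 0.0, 0.075], np.float64(-0.0)] mm 60 deg 0 
[[-0.0, 0.0, 0.08], np.float64(-0.0)] mm 64 deg 0
```

>>> send_rows(
  deltas=[
    [[0.03,-0.017,-0.016],0.08],
    [[0.06,-0.017,-0.016],0.16],
    [[0.097,-0.017,-0.016],0.24],
    [[0.097,-0.017,-0.016],0.32],
    [[0.097,-0.017,-0.016],0.331],
  ],
  gripper=0.65,
)

```text
clock: 62.73
tool_pos: [0.4732, -0.1497, 0.4197]
orientation: [180.0, -0.0, -116.4]
force: [0.6, 0.2, 0.4]
opening: 0.0283
gripper_force: 0.0
```

>>> send_rows(
  deltas=[
    [[0.074,-0.072,0],0.333],
    [[0.074,-0.072,0],0.333],
    [[0.074,-0.072,0],0.333],
    [[0.074,-0.072,0],0.333],
    [[0.074,-0.072,0],0.333],
  ],
)

```text
clock: 63.15
tool_pos: [0.4993, -0.227, 0.4196]
orientation: [180.0, -0.0, -146.0]
force: [-0.1, -0.5, -0.6]
opening: 0.0556
gripper_force: 0.0
```

>>> send_rows(
  deltas=[
    [[0.031,-0.09,0],0.333],
    [[0.031,-0.09,0],0.333],
    [[0.031,-0.09,0],0.333],
    [[0.031,-0.09,0],0.333],
    [[0.031,-0.09,0],0.333],
  ],
)

```text
clock: 63.57
tool_pos: [0.5193, -0.3001, 0.4198]
orientation: [180.0, -0.0, -175.8]
force: [-0.8, -0.2, -0.3]
opening: 0.0566
gripper_force: 0.0
```

>>> send_rows(
  deltas=[
    [[0,0,0],0],
    [[0,0,0.02],0],
    [[0,0,0.06],0],
    [[0,0,0.1],0],
    [[0,0,0.13],0],
  ],
)

```text
clock: 63.98
tool_pos: [0.5186, -0.2991, 0.3143]
orientation: [180.0, -0.0, -175.3]
force: [0.6, 0.1, -0.3]
opening: 0.057
gripper_force: 0.0
```

```bash
python3 - <<'E'
from h import *
o=st();print(inv(o['tool_pos'])); snap('scene');o=st();print(inv(o['tool_pos'])); 
plan([up(-.0754,-.215,.27,0),up(-.0754,-.215,.146)])
E
```

```text
{'clock': 63.983, 'tool_pos': [0.519, -0.299, 0.314], 'orientation': [179.954, -0.004, -175.338], 'force': [0.554, 0.074, -0.266], 'opening': 0.057, 'gripper_force': 0.0, 'joint_pos': [-11.316, 12.657, -7.39, -0.046, -69.969, -74.006]}
[-0.0759 -0.2137  0.3143]
{'clock': 64.033, 'tool_pos': [0.517, -0.298, 0.309], 'orientation': [179.752, -0.345, -175.403], 'force': [-2.718, 1.431, -6.067], 'opening': 0.057, 'gripper_force': 0.0, 'joint_pos': [-11.32, 12.863, -7.722, -0.154, -69.815, -74.03]}
[-0.0773 -0.2128  0.3094]
[[-0.0024, -0.0028, 0.0492], np.float64(0.0052)] mm 40 deg 0 
[[-0.0, 0.0, 0.155], np.float64(-0.0)] mm 124 deg 0
```

>>> send_rows(
  deltas=[
    [[-0.001,-0.0025,0.01],0.005],
    [[-0.001,-0.0025,0.02],0.005],
    [[-0.001,-0.0025,0.03],0.005],
    [[-0.001,-0.0025,0.04],0.005],
    [[-0.001,-0.0025,0.049],0.005],
  ],
)

```text
clock: 64.45
tool_pos: [0.5204, -0.3024, 0.277]
orientation: [-180.0, 0.1, -176.2]
force: [0.7, 0.6, -0.4]
opening: 0.0572
gripper_force: 0.0
```

>>> send_rows(
  deltas=[
    [[0,0,0],0],
    [[0,0,0],0],
    [[0,0,0],0],
    [[0,0,0],0],
    [[0,0,0],0],
  ],
)

```text
clock: 64.87
tool_pos: [0.5202, -0.3024, 0.2773]
orientation: [-180.0, 0.0, -176.3]
force: [0.9, 0.4, 0.8]
opening: 0.0568
gripper_force: 0.0
```

```bash
python3 - <<'E'
from h import *
o=st();print(inv(o['tool_pos']))
plan([up(-.0754,-.215,.146)])
E
```

```text
{'clock': 64.867, 'tool_pos': [0.52, -0.302, 0.277], 'orientation': [-179.984, 0.042, -176.257], 'force': [0.865, 0.365, 0.768], 'opening': 0.057, 'gripper_force': 0.0, 'joint_pos': [-11.584, 14.259, -10.223, 0.005, -65.473, -74.675]}
[-0.0745 -0.2171  0.2773]
[[0.0011, 0.0027, 0.1642], np.float64(-0.0043)] mm 131 deg 0
```

>>> send_rows(
  deltas=[
    [[0.001,0.001,0.01],-0.004],
    [[0.001,0.001,0.02],-0.004],
    [[0.001,0.001,0.03],-0.004],
    [[0.001,0.001,0.04],-0.004],
    [[0.001,0.001,0.045],-0.004],
  ],
)

```text
clock: 65.28
tool_pos: [0.5186, -0.3014, 0.2389]
orientation: [179.9, -0.1, -175.9]
force: [0.0, -0.2, -0.1]
opening: 0.0571
gripper_force: 0.0
```

>>> send_rows(
  deltas=[
    [[0,0,0.008],0],
    [[0,0,0.016],0],
    [[0,0,0.024],0],
    [[0,0,0.032],0],
    [[0,0,0.04],0],
  ],
)

```text
clock: 65.7
tool_pos: [0.5192, -0.3016, 0.2082]
orientation: [180.0, -0.0, -175.9]
force: [0.1, 0.3, 0.4]
opening: 0.057
gripper_force: 0.0
```

>>> send_rows(
  deltas=[
    [[0,0,0.008],0],
    [[0,0,0.016],0],
    [[0,0,0.024],0],
    [[0,0,0.032],0],
    [[0,0,0.04],0],
  ],
)

```text
clock: 66.12
tool_pos: [0.5192, -0.3016, 0.1762]
orientation: [-180.0, 0.0, -175.9]
force: [-0.3, -0.9, 0.3]
opening: 0.0573
gripper_force: 0.0
```

>>> send_rows(
  deltas=[
    [[0,0,0.008],0],
    [[0,0,0.016],0],
    [[0,0,0.024],0],
    [[0,0,0.032],0],
    [[0,0,0.039],0],
  ],
)

```text
clock: 66.53
tool_pos: [0.5191, -0.3016, 0.1449]
orientation: [180.0, -0.0, -175.9]
force: [-0.0, 0.2, 0.1]
opening: 0.0572
gripper_force: 0.0
```

>>> send_rows(
  deltas=[
    [[0,0,0],0],
    [[0,0,0],0],
    [[0,0,0],0],
    [[0,0,0],0],
    [[0,0.002,0],0],
  ],
  gripper=0,
)

```text
clock: 66.95
tool_pos: [0.5193, -0.3005, 0.1461]
orientation: [-179.9, 0.0, -175.9]
force: [0.8, -3.7, 0.7]
opening: 0.0296
gripper_force: 6.0
```

>>> send_rows(
  deltas=[
    [[0,0.002,0],0],
    [[0,0.002,0],0],
    [[0,0.002,0],0],
    [[0,0.002,0],0],
    [[0,0.002,0],0],
  ],
)

```text
clock: 67.37
tool_pos: [0.5191, -0.2981, 0.1459]
orientation: [180.0, 0.0, -175.9]
force: [-0.4, 4.3, 3.7]
opening: 0.0241
gripper_force: 30.0
```

The button is in. Swinging up.

>>> send_rows(
  deltas=[
    [[-0.001,0,-0.0084],0],
    [[-0.0024,0,-0.0166],0],
    [[-0.0041,0,-0.0249],0],
    [[-0.0064,0,-0.033],0],
    [[-0.0091,0,-0.041],0],
  ],
)

```text
clock: 67.78
tool_pos: [0.5259, -0.2976, 0.1785]
orientation: [180.0, -0.1, -175.9]
force: [4.0, 1.4, -11.6]
opening: 0.024
gripper_force: 30.0
```

>>> send_rows(
  deltas=[
    [[-0.003,0,-0.0078],0],
    [[-0.0065,0,-0.0155],0],
    [[-0.0104,0,-0.0229],0],
    [[-0.0146,0,-0.0301],0],
    [[-0.0194,0,-0.0373],0],
  ],
)

```text
clock: 68.2
tool_pos: [0.5411, -0.2965, 0.2084]
orientation: [179.9, -0.1, -175.9]
force: [-0.7, 4.0, -10.4]
opening: 0.0239
gripper_force: 30.0
```

```bash
python3 - <<'E'
from h import *
o=st();print(inv(o['tool_pos']))
E
```

```text
{'clock': 68.2, 'tool_pos': [0.541, -0.296, 0.208], 'orientation': [179.946, -0.107, -175.918], 'force': [-0.66, 3.96, -10.428], 'opening': 0.024, 'gripper_force': 29.994, 'joint_pos': [-10.62, 18.898, -13.299, -0.03, -57.92, -75.282]}
[-0.0532 -0.2127  0.2084]
```

>>> send_rows(
  deltas=[
    [[0,0,0],0],
    [[0,-0.003,0],0],
    [[0,-0.003,0],0],
    [[0,-0.003,0],0],
    [[0,-0.003,0],0],
  ],
  gripper=0.6,
)

```text
clock: 68.62
tool_pos: [0.5423, -0.2996, 0.2091]
orientation: [-179.9, 0.1, -175.9]
force: [0.1, 0.8, -0.7]
opening: 0.05
gripper_force: 0.0
```

>>> send_rows(
  deltas=[
    [[0.006,0,-0.006],0],
    [[0.012,0,-0.01],0],
    [[0.018,0,-0.012],0],
    [[0.0235,0,-0.012],0],
    [[0.0235,0,-0.012],0],
  ],
)

```text
clock: 69.03
tool_pos: [0.5222, -0.3006, 0.2183]
orientation: [180.0, 0.0, -175.9]
force: [-0.5, 0.3, -0.2]
opening: 0.0525
gripper_force: 0.0
```

>>> send_rows(
  deltas=[
    [[0,0,0],0],
    [[0,0,0],0],
    [[0,0,0],0],
    [[0,0.001,0],0],
    [[0,0.003,0],0],
  ],
  gripper=0,
)

```text
clock: 69.45
tool_pos: [0.523, -0.2983, 0.2177]
orientation: [-180.0, -0.0, -175.9]
force: [-0.8, 9.9, 3.4]
opening: 0.0249
gripper_force: 12.9
```

>>> send_rows(
  deltas=[
    [[0,0,0],0],
    [[0,0,0],0],
    [[0,0,0],0],
    [[0,0,0],0],
    [[0,0,0],0],
  ],
)

```text
clock: 69.87
tool_pos: [0.5229, -0.2978, 0.2176]
orientation: [180.0, -0.0, -175.9]
force: [0.8, 3.6, -0.8]
opening: 0.0239
gripper_force: 30.0
```

```bash
python3 - <<'E'
from h import *
o=st();print(inv(o['tool_pos']))
E
```

```text
{'clock': 69.867, 'tool_pos': [0.523, -0.298, 0.218], 'orientation': [179.968, -0.01, -175.898], 'force': [0.841, 3.628, -0.786], 'opening': 0.024, 'gripper_force': 29.995, 'joint_pos': [-11.09, 17.039, -14.69, -0.034, -58.289, -74.791]}
[-0.0715 -0.2127  0.2176]
```

>>> send_rows(
  deltas=[
    [[-0.0039,0,-0.0054],0],
    [[-0.008,0,-0.0105],0],
    [[-0.0122,0,-0.0156],0],
    [[-0.0166,0,-0.0205],0],
    [[-0.0212,0,-0.0252],0],
  ],
)

```text
clock: 70.28
tool_pos: [0.5394, -0.2965, 0.2377]
orientation: [179.9, -0.1, -175.9]
force: [-1.1, 2.8, -8.2]
opening: 0.0239
gripper_force: 30.0
```

>>> send_rows(
  deltas=[
    [[-0.0048,0,-0.0046],0],
    [[-0.0096,0,-0.009],0],
    [[-0.0148,0,-0.0132],0],
    [[-0.02,0,-0.0174],0],
    [[-0.0252,0,-0.0212],0],
  ],
)

```text
clock: 70.7
tool_pos: [0.5598, -0.295, 0.2551]
orientation: [179.9, -0.1, -175.9]
force: [-2.9, 5.1, -8.0]
opening: 0.0242
gripper_force: 30.0
```

```bash
python3 - <<'E'
from h import *
o=st();print(inv(o['tool_pos']))
E
```

```text
{'clock': 70.7, 'tool_pos': [0.56, -0.295, 0.255], 'orientation': [179.945, -0.072, -175.901], 'force': [-2.896, 5.145, -8.002], 'opening': 0.024, 'gripper_force': 29.993, 'joint_pos': [-10.159, 18.091, -7.88, -0.039, -64.112, -75.724]}
[-0.0344 -0.2125  0.2551]
```

Push gently to the stop until the force rises.

>>> send_rows(
  deltas=[
    [[-0.001,0,-0.0006],0],
    [[-0.002,0,-0.0013],0],
    [[-0.003,0,-0.002],0],
    [[-0.003,0,-0.002],0],
    [[-0.003,0,-0.002],0],
  ],
)

```text
clock: 71.12
tool_pos: [0.5621, -0.2948, 0.2567]
orientation: [180.0, -0.1, -175.9]
force: [-2.4, 5.0, -7.1]
opening: 0.0236
gripper_force: 30.0
```

>>> send_rows(
  deltas=[
    [[-0.001,0,-0.0006],0],
    [[-0.002,0,-0.0013],0],
    [[-0.003,0,-0.002],0],
    [[-0.003,0,-0.002],0],
    [[-0.003,0,-0.002],0],
  ],
)

```text
clock: 71.53
tool_pos: [0.5628, -0.2948, 0.257]
orientation: [179.9, -0.3, -175.9]
force: [-8.2, 3.2, -10.4]
opening: 0.0239
gripper_force: 30.0
```

>>> send_rows(
  deltas=[
    [[-0.001,0,-0.0006],0],
    [[-0.002,0,-0.0013],0],
    [[-0.003,0,-0.002],0],
    [[-0.004,0,-0.003],0],
    [[-0.004,0,-0.003],0],
  ],
)

```text
clock: 71.95
tool_pos: [0.5633, -0.2948, 0.257]
orientation: [179.8, -0.7, -176.0]
force: [-12.9, -0.3, -16.9]
opening: 0.0239
gripper_force: 30.0
```

>>> send_rows(
  deltas=[
    [[0,0,0],0],
    [[0,-0.002,0],0],
    [[0,-0.003,0],0],
    [[0,-0.003,0],0],
    [[0,-0.003,0],0],
  ],
  gripper=0.65,
)

```text
clock: 72.37
tool_pos: [0.5694, -0.2977, 0.2623]
orientation: [-179.9, 0.2, -175.9]
force: [0.1, 0.2, 0.3]
opening: 0.0516
gripper_force: 0.0
```

>>> send_rows(
  deltas=[
    [[0,0,-0.03],0],
    [[0,0,-0.07],0],
    [[0,0,-0.11],0],
    [[0,0,-0.15],0],
    [[0,0,-0.19],0],
  ],
)

```text
clock: 72.78
tool_pos: [0.5684, -0.2972, 0.4155]
orientation: [-179.9, 0.1, -175.9]
force: [1.3, -0.7, 0.8]
opening: 0.0571
gripper_force: 0.0
```

>>> send_rows(
  deltas=[
    [[0.15,-0.12,0],0],
    [[0.15,-0.12,0],0],
    [[0.15,-0.12,0],0],
    [[0.15,-0.12,0],0],
    [[0.15,-0.12,0],0],
  ],
)

```text
clock: 73.2
tool_pos: [0.4522, -0.4044, 0.4146]
orientation: [-179.9, 0.1, -176.1]
force: [0.8, -0.4, 0.6]
opening: 0.0571
gripper_force: 0.0
```

>>> send_rows(
  deltas=[
    [[0.15,-0.12,0],0],
    [[0.15,-0.12,0],0],
    [[0.15,-0.12,0],0],
    [[0.15,-0.12,0],0],
    [[0.15,-0.12,0],0],
  ],
)

```text
clock: 73.62
tool_pos: [0.3395, -0.5088, 0.4137]
orientation: [-179.9, 0.0, -176.1]
force: [0.5, 0.5, -0.3]
opening: 0.0566
gripper_force: 0.0
```

```bash
python3 - <<'E'
from h import *
st()
for q in('scene','top'):
    p=snap(q,'end_'+q+'.png'); i0=cv2.imread(f'pics/{q}0.png').astype(np.int16); i1=cv2.imread(f'pics/end_{q}.png').astype(np.int16)
    print(q,[np.round(np.array(a['xy'])*[640,400],1).tolist() for a in ctrl.boxes_of(p,'lever_grip')[:1]])
    # black grip pixels near the initial spot, centroid before/after
    c=np.array([200,212] if q=='scene' else [452,187])
    for n,i in(('before',i0),('after',i1)):
        w=i[c[1]-30:c[1]+30,c[0]-22:c[0]+22].max(2)<45; y,x=np.nonzero(w); print(n,len(x),x.mean()+c[0]-22,y.mean()+c[1]-30)
    # shutter/casing area similarity
    u=proj(p,UP([0,.06,.28]))[0].astype(int); print('casing', np.abs(i1-i0)[u[1]-8:u[1]+8,u[0]-8:u[0]+8].mean())
    for n in('beaker','bottle','brush'): print(n,[np.round(np.array(a['xy'])*[640,400],1).tolist() for a in ctrl.boxes_of(p,n)[:1]])
caps()
E
```

```text
{'clock': 73.617, 'tool_pos': [0.34, -0.509, 0.414], 'orientation': [-179.878, 0.035, -176.091], 'force': [0.495, 0.519, -0.274], 'opening': 0.057, 'gripper_force': 0.0, 'joint_pos': [-37.971, 11.57, 3.852, 0.068, -82.174, -48.129]}
scene [[199.5, 217.7]]
before 422 198.08530805687204 211.4218009478673
after 415 198.15903614457832 211.43373493975903
casing 2.0260416666666665
beaker [[373.0, 148.5]]
bottle [[403.7, 272.9]]
brush [[283.8, 327.3]]
top [[451.6, 184.9]]
before 337 453.6350148367953 193.3026706231454
after 337 453.61127596439167 193.20474777448072
casing 2.9713541666666665
beaker [[225.3, 282.4]]
bottle [[286.9, 116.6]]
brush [[389.2, 123.4]]
scene 0.82 [437.1 174.1] 337 unit@.048 [-0.0376  0.4995  0.048 ]
scene 0.8 [419.3 177.5] 349 unit@.048 [-0.0502  0.4392  0.048 ]
scene 0.64 [203.5 220. ] 932 unit@.048 [-0.1781 -0.1954  0.048 ]
top 0.92 [203.3 225.4] 386 unit@.048 [-0.0587  0.4392  0.048 ]
top 0.59 [176.2 223.3] 483 unit@.048 [-0.0459  0.516   0.048 ]
```

The lever and shutter match the start images to within 0.1 px. One last rack check with an unobstructed view before handing in.

```bash
python3 - <<'E'
from h import *
W=np.array([[sx*.054,sy*.128,z] for sx in(-1,1) for sy in(-1,1) for z in(0,.04)]); H=[];C={}
for q in('scene','top'):
    p=snap(q); u=proj(p,pose(*RK)([0,0,.03]))[0].astype(int); m=np.zeros((400,640),np.uint8)
    a=ctrl.cut_out(p,'rack')[0]['pixels']; cs=[c for c in ctrl.cut_out(p,'capsule0') if c['pixels'].sum()<700 and abs(c['xy'][0]*640-u[0])<70]
    m[a]=1
    for c in cs: m[c['pixels']]=1
    m[:, :max(u[0]-75,0)]=0; m[:,u[0]+75:]=0; m=cv2.morphologyEx(m,cv2.MORPH_OPEN,np.ones((3,3),np.uint8)); H.append((p,cv2.convexHull(np.argwhere(m)[:,::-1].astype(np.float32))[:,0]+.5))
    cs=sorted(cs,key=lambda c:c['xy'][0]*(1 if q=='top' else -1)); C[q]=[np.array(cv2.minAreaRect(np.argwhere(c['pixels'])[:,::-1].astype(np.float32))[0])+.5 for c in cs]
def f(v,HH):
    o=[]
    for p,h in HH:
        w=cv2.convexHull(proj(p,pose(*v)(W)).astype(np.float32)); o+=[cv2.pointPolygonTest(w,(float(a),float(b)),True) for a,b in h]
    return o
for HH in (H,H[:1],H[1:]):
    r=least_squares(f,[.484,.336,-.1],args=(HH,),diff_step=1e-3,loss='soft_l1',x_scale=[.01,.01,.05]); v=r.x; print('rack',v.round(4),round(r.cost,1))
    for k in range(2):
        for (p,_),q in zip(H,C): print(q,k,pose(0,0,-v[2])(atz(p,C[q][k],.038)-[v[0],v[1],0])[0].round(4))
E
```

```text
rack [ 0.4826  0.3343 -0.1036] 15.4
scene 0 [-0.0018  0.0982  0.038 ]
top 0 [-0.0025  0.0959  0.038 ]
scene 1 [0.0047 0.0321 0.038 ]
top 1 [0.     0.0317 0.038 ]
rack [ 0.4853  0.3353 -0.0748] 9.4
scene 0 [-0.0017  0.097   0.038 ]
top 0 [-0.0024  0.0947  0.038 ]
scene 1 [0.0029 0.0307 0.038 ]
top 1 [-0.0017  0.0305  0.038 ]
rack [ 0.4819  0.3321 -0.1118] 2.5
scene 0 [-0.0022  0.1005  0.038 ]
top 0 [-0.0029  0.0982  0.038 ]
scene 1 [0.0048 0.0344 0.038 ]
top 1 [0.0002 0.0341 0.038 ]
```

Both capsules lie in their grooves (about +.095 and +.031, centred in x).

```bash
python3 -c "
from plant import ctrl
print(ctrl.close_job())"
```

```text
the job is handed in; nothing more can be done
None
```

I handed the job in: all four drum steps were done, the two capsules that came out lie in separate grooves of the rack, the lever is fully back up with the shutter closed, and the beaker, bottle and brush were left alone.

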